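# Sort the fossil casts pile

### The arm

A 6-joint arm with a two-finger parallel gripper is mounted at the origin on the work surface. World frame = base frame: x ahead of the robot, y to its left, z up, the work surface at z = 0. Lengths are in m, angles in rad, forces in N, time in s.
With the tool pointing down it reaches from about 0.225 to 0.875 m from the base axis. Payload 3.4 kg.
Tool frame: the origin (TCP) lies at the very end of the fingers, on their centre line; the grasp point (between the pads) lies 19 mm behind it; z points along the fingers, y is the direction in which the jaws open and shut (so a half turn about z gives the same grasp; the last joint's range is limited). The gripper opens to 85 mm and grips with 20 to 120 N. Pads are 22 mm wide; open, the fingers measure 114 mm over their backs; the gripper's body (76 mm by 85 mm) begins 54 mm behind the grasp point. The pads swing forward as they close: fully open they stand 13 mm farther back than shut.
Start: joints at [-1.461, 0.276, 1.505, -0, 1.361, -0.121], TCP at [0.132, -0.56, 0.231] pointing down, gripper open.
Joint ranges: [-2.89, 2.89], [-0.75, 2.08], [0.22, 2.7], [-1.18, 4.32], [0.11, 2.71], [-2.7, 2.7]. Speed limits (rad/s): [2.57, 2.57, 3.14, 3.14, 3.14, 3.14].

### API

Orientations are given as a unit quaternion [w, x, y, z].
In Python, from rig import manip, eyes gives the robot as it stands. The module is installed in compiled form; this text tells all that it offers.
- The arm moves only by the tool servo_tool, never from a script. Its argument "deltas" is one flat list of numbers, 6 for each row, row after row: the shift along the tool's x, y, z in cm, then the turn, a rotation vector about the tool's x, y, z in degrees. A call has 1 to 20 rows; each row shifts and turns the pose as measured when the row begins, along the tool's axes as they then stand; what a row does not reach is not made up. A row lasts 1/10 s, in which the tool goes at most 50 mm and 8.59 degrees, less where a joint would pass 70% of its speed; a pose out of reach is approached as far as the arm can. A call with a gripper value outside its range is refused whole. "jaw" is the finger opening in cm, from 0 to 8.54, set as the call begins (left out, the last holds). The fingers move at their own pace and stop on an object; "grip_force" is the grip in N (left out, the last holds). Time passes only in rows, so rows that do not move let the fingers close. It gives the time, the measured TCP pose, the force and the opening at its end, in the units of the state.
- manip.get_state(): the state, without advancing time (a new reading comes with each control period).
- eyes.get_image(name): name is "scene" or "top" or "wrist"; returns (picture, depth): 420x560x3 uint8, red, green, blue; 420x560 float32, m along the optical axis (not along the pixel's ray), 0 where there is no reading.
- eyes.get_calibration(name): a dict with "camera_matrix" (3x3 intrinsics, pixels), "distortion" ([k1, k2, p1, p2, k3] as OpenCV has them; the pictures are not rectified), "rvec" (rotation vector, rad) and "tvec" (3), from world to camera coordinates, as OpenCV has them. Camera axes: x right, y down, z forward; pixel columns grow to the right and rows downward; lengths in m; the calibration is good to about 2 mm. A picture is of the moment at which its call begins: read the wrist's pose just before it. get_calibration takes no time and is no camera call; for the wrist camera it gives the pose at the moment of the call.
- manip.sign_off(): hands the job in, once; it reports no verdict.
The state is a dict: "clock": time; "qpos": joint angles; "qd": joint speeds; "effort": joint torques, N m; "position": TCP position; "ee_rot": TCP orientation; "contact_force": force on the tool from outside, world axes, zero at the start; "moment": the same for the moment, N m; "width": finger opening in m.
Only numpy, scipy, OpenCV 4.12 (cv2) and the standard library are available. Lean on these libraries where they do the work, as an engineer would, in place of code of your own. Each camera call takes 0.05 s, during which the arm holds its last target.

### The job

Take the pile on the lab bench apart: stand the aluminium tin upright in the middle of the balance's round pan, lay the large plaster plaque on the wide display rest and the small one on the narrow rest, each lengthwise up the slope, relief upwards, centred across the board and with its lower edge right against the stop, and put the grey slide box flat and lengthwise in the shallow metal tray. Keep the tin upright, set everything down gently without dropping it, and leave all of it released and at rest.

Things in the scene. Friction and masses are not known exactly. Their poses are not given: they have to be found in the camera images.
- tin: small round lidded aluminium tin, 40 mm diameter at the lid (upper 8 mm; 37 mm below), 22 mm high, loose, at the start on top of the pile. Origin: centre of its underside, z up
- small_plaque: the smaller flat plaster plaque with a ribbed shell in shallow relief on top, 62 x 44 x 14 mm, loose, at the start lying flat on the large plaque, under the tin. Origin: centre of its underside; x along its 62 mm length, y across its 44 mm width, z up out of the relief side. A half turn about z makes no difference
- large_plaque: the larger flat plaster plaque with a spiral shell in shallow relief on top, 88 x 58 x 14 mm, loose, at the start lying flat on the slide box, under the small plaque. Origin: centre of its underside; x along its 88 mm length, y across its 58 mm width, z up out of the relief side. A half turn about z makes no difference
- slide_box: closed grey plastic microscope-slide box with black bands, 120 x 66 x 32 mm, about 0.2 kg, loose, at the start lying flat on the bench at the bottom of the pile. Origin: centre of its underside; x along its 120 mm length, y across its 66 mm width, z up. A half turn about z makes no difference
- balance: white laboratory balance, fixed, 165 x 170 mm, body 50 mm high, with a round steel pan of 104 mm diameter whose flat top is 64 mm above the bench. Origin: on the bench directly under the pan's centre; z up, the display is on its -x side
- wide_rest: the wider dark wooden rest: board 100 mm wide, 104 mm long, sloping 20 deg, with a 10 mm high stop strip across its low end (towards the robot). Origin: centre of underside, z up, x horizontal up-slope, y along the stop. Board surface meets stop face at x=-50, z=16 mm. The large plaque in place (length up the slope, short edge on the stop) has its origin at x=-8.7, y=0, z=31.0 mm
- narrow_rest: the narrower dark wooden rest: board 66 mm wide, 76 mm long, sloping 20 deg, with a 10 mm high stop strip across its low end (towards the robot). Origin: centre of underside, z up, x horizontal up-slope, y along the stop. Board surface meets stop face at x=-38, z=16 mm. The small plaque in place (length up the slope, short edge on the stop) has its origin at x=-8.9, y=0, z=26.6 mm
- tray: shallow open aluminium tray, fixed, outside 148 x 92 mm, inside 140 x 84 mm, floor 4 mm thick, rim 9 mm above the bench. Origin: centre of its underside; x along its length, z up
Not all that is in view belongs to the job. What is shaped like the tin but blue or turquoise is not meant.

How it is judged:
By the outcome, as a careful person would: the job done as asked, in the order asked, and still so for the second after the job is handed in, with the robot touching nothing.
It also fails if it takes over 109 s, if anything falls off the work surface, if the arm or the gripper's body presses on something with over 40 N, if the wrist force passes 120 N, or if a joint passes its speed limit or range.

## Working session

There is one attempt and no reset: what is moved stays moved. The work goes in short steps, Python scripts to look and compute and a tool call to move; the robot and the scene stay as the last step left them, time stands still between calls to the robot, and variables do not carry over. Pictures are saved under pics/ and viewed, and the job is handed in when it is done.

Besides the shell and the picture viewer there is one more tool, called after "Call:" as a command line: name --argument value ..., lists and objects as JSON in quotes. servo_tool: Moves the arm, as the interface text tells. Its arguments: {"type":"object","properties":{"deltas":{"type":"array","items":{"type":"number"}},"jaw":{"type":"number"},"grip_force":{"type":"number"}},"required":["deltas"]}

```bash
mkdir -p pics; cat > h.py <<'E'
import numpy as np, cv2
from rig import manip, eyes
def snap(n,fn):
    im,d=eyes.get_image(n); cv2.imwrite(f'pics/{fn}.png',im[:,:,::-1]); np.savez(f'pics/{fn}.npz',im=im,d=d,**{k:np.array(v) for k,v in eyes.get_calibration(n).items()}); return im,d
def load(fn): return np.load(f'pics/{fn}.npz')
def ray(c,px):
    p=cv2.undistortPoints(np.array(px,float).reshape(-1,1,2),c['camera_matrix'],c['distortion']).reshape(-1,2)
    R=cv2.Rodrigues(c['rvec'])[0]; o=-R.T@c['tvec'].ravel()
    return o,np.c_[p,np.ones(len(p))]@R
def onz(c,px,z):
    o,d=ray(c,px); return o+d*((z-o[2])/d[:,2])[:,None]
def cloud(c):
    h,w=c['d'].shape; u,v=np.meshgrid(np.arange(w),np.arange(h)); o,d=ray(c,np.c_[u.ravel(),v.ravel()])
    return (o+d*c['d'].reshape(-1,1)).reshape(h,w,3)
E
python3 - <<'E'
from h import *
print(manip.get_state())
for n in('scene','top','wrist'): snap(n,n+'0')
E
```

```text
{'clock': 0.0, 'qpos': array([-1.46098507e+00,  2.76590970e-01,  1.50614108e+00, -2.59957308e-06,
        1.36071462e+00, -1.20977874e-01]), 'qd': array([ 0.00017422, -0.00139446, -0.0005348 ,  0.00039144, -0.00091966,
       -0.00057731]), 'effort': array([ 1.18726341e-03, -4.16772437e+01, -2.45799690e+01, -1.58373376e-05,
        1.10379842e-02,  5.66095181e-06]), 'position': array([ 0.13147561, -0.55921387,  0.23043885]), 'ee_rot': array([-9.26999657e-04,  9.93348974e-01,  1.15138859e-01,  3.90480175e-06]), 'contact_force': array([-0.23639284,  0.17556819, -0.52992563]), 'moment': array([ 0.03295704, -0.0089658 ,  0.00735651]), 'width': 0.08503355854161652}
```

View pics/scene0.png

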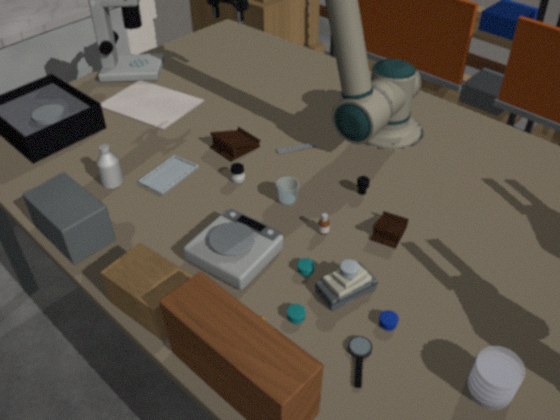

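View pics/top0.png

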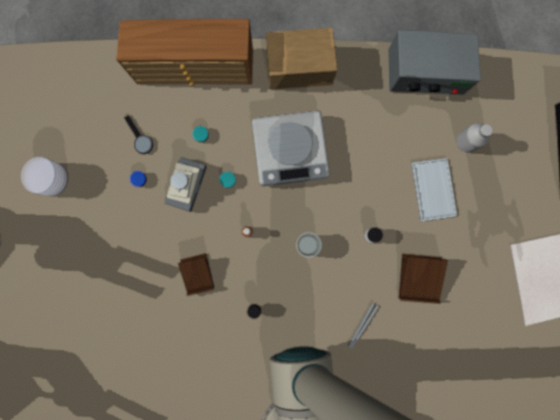

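View pics/wrist0.png

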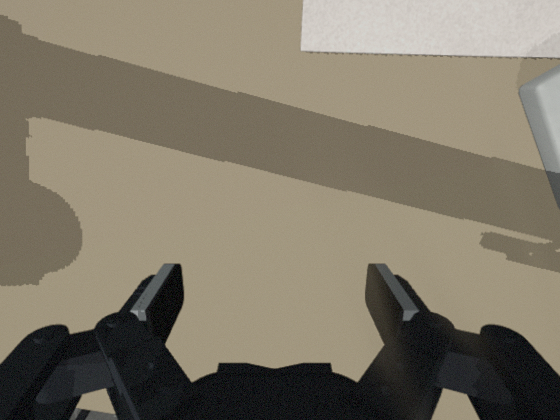

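The top view shows the pile at about (185,182), balance pan at (290,145), narrow rest at (197,274), wide rest at (422,278) and tray at (435,189). The things shaped like the tin are the silvery one at (180,181), turquoise ones at (201,134) and (228,180), and a blue one at (138,179). The silvery one on top of the pile fits the description. I'll confirm with a crop.

```bash
python3 - <<'E'
from h import *
a=cv2.imread('pics/top0.png')
c1=cv2.resize(a[130:230,110:250],None,fx=4,fy=4,interpolation=3)
c2=cv2.resize(a[240:310,160:250],None,fx=4,fy=4,interpolation=3)
c3=cv2.resize(a[150:310,385:465],None,fx=4,fy=4,interpolation=3)
cv2.imwrite('pics/c1.png',c1)
o=np.zeros((600,800,3),np.uint8);o[:280,:360]=c2
c3=cv2.resize(a[150:310,385:465],(300,600),interpolation=3);o[:,400:700]=c3;cv2.imwrite('pics/c2.png',o)
c=load('top0');P=cloud(c)
for n,(u,v) in dict(tin=(180,181),smallp=(187,170),bench=(300,200),pan=(290,145),wr=(422,278),nr=(197,274),tray=(435,189)).items(): print(n,P[v,u].round(4))
print(c['camera_matrix'],-cv2.Rodrigues(c['rvec'])[0].T@c['tvec'].ravel())
E
```

```text
tin [0.6064 0.3065 0.0801]
smallp [0.6387 0.2987 0.0433]
bench [0.5754 0.0251 0.0007]
pan [0.6981 0.053  0.0653]
wr [ 0.3893 -0.2692  0.0342]
nr [0.3906 0.2698 0.0264]
tray [ 0.6096 -0.3145  0.    ]
[[460.57886474   0.         279.80927313]
 [  0.         460.57886474 211.68286739]
 [  0.           0.           1.        ]] [0.45213044 0.07310456 1.12877485]
```

View pics/c1.png

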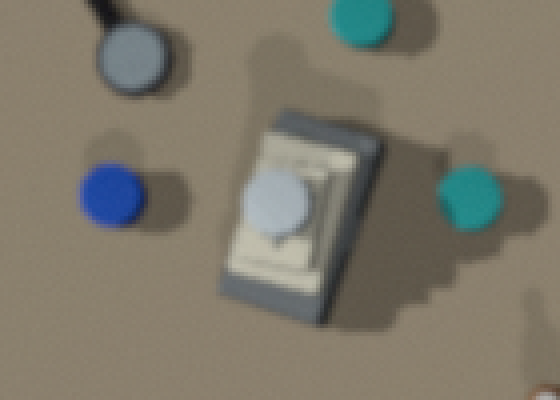

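View pics/c2.png

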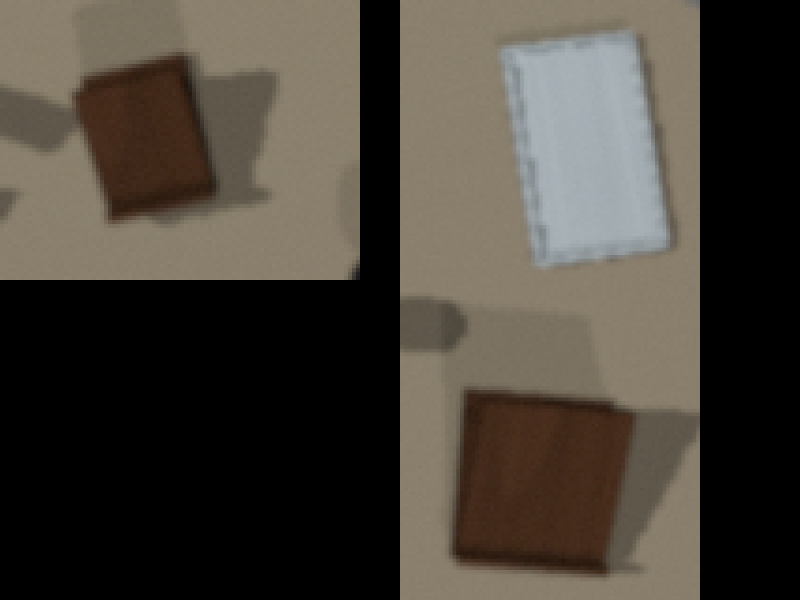

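```bash
cat >> h.py <<'E'
from scipy.spatial.transform import Rotation as Ro
def pose():
    s=manip.get_state(); q=s['ee_rot']; return np.array(s['position']),Ro.from_quat([q[1],q[2],q[3],q[0]]),s
def plan(p,R):
    """p target TCP, R target Rotation -> shift (tool cm), rotvec deg"""
    p0,R0,s=pose()
    return (R0.inv().apply(np.array(p)-p0)*100).round(2),np.degrees((R0.inv()*R).as_rotvec()).round(2)
def down(yaw,pitch=0):
    """tool down, tool y axis along world yaw (deg) ; """
    y=np.radians(yaw); Y=np.array([np.cos(y),np.sin(y),0]); Z=np.array([0,0,-1.]); X=np.cross(Y,Z)
    return Ro.from_matrix(np.c_[X,Y,Z])
E
python3 - <<'E'
from h import *
p,R,s=pose(); print(R.as_matrix().round(3))
c=load('wrist0'); Rc=cv2.Rodrigues(c['rvec'])[0]; o=-Rc.T@c['tvec'].ravel()
print('cam in tool',R.inv().apply(o-p).round(4)); print((Rc@R.as_matrix()).round(3)); print(c['camera_matrix'])
# rough poses from top
c=load('top0');P=cloud(c)
def rect(mask,name,z):
    n,l,st,ce=cv2.connectedComponentsWithStats(mask.astype(np.uint8)); k=1+np.argmax(st[1:,4]); 
    cn=cv2.findContours((l==k).astype(np.uint8),0,2)[0][0].reshape(-1,2)
    w=onz(c,cn,z)[:,:2]; r=cv2.minAreaRect((w*1000).astype(np.float32)); print(name,r)
hsv=cv2.cvtColor(c['im'],cv2.COLOR_RGB2HSV)
V=np.arange(420)[:,None]*np.ones((1,560));U=np.ones((420,1))*np.arange(560)
def box(u0,u1,v0,v1): return (U>u0)&(U<u1)&(V>v0)&(V<v1)
for (u,v) in [(422,278),(197,274),(435,189),(300,200),(192,205),(290,145),(185,175)]: print(hsv[v,u])
dark=(hsv[...,1]>100)&(hsv[...,2]<110)
rect(dark&box(385,460,240,320),'wide',.03); rect(dark&box(165,230,245,305),'narrow',.03)
rect((hsv[...,1]<45)&(hsv[...,2]>140)&box(400,465,150,230),'tray',.009)
rect((P[...,2]>.02)&box(150,215,145,220),'pile',.04)
rect((P[...,2]>.04)&box(150,215,145,220),'pileL',.046)
rect((P[...,2]>.053)&box(150,215,145,220),'pileS',.06)
rect((P[...,2]>.07)&box(150,215,145,220),'tin',.082)
rect((P[...,2]>.061)&(P[...,2]<.069)&box(240,340,100,200),'pan',.064)
E
```

```text
[[ 0.973  0.229 -0.   ]
 [ 0.229 -0.973  0.001]
 [ 0.    -0.001 -1.   ]]
cam in tool [ 7.89e-02  1.00e-04 -1.44e-01]
[[-0.     1.    -0.   ]
 [-0.953 -0.    -0.304]
 [-0.304  0.     0.953]]
[[313.92895582   0.         274.13163347]
 [  0.         313.92895582 205.71673897]
 [  0.           0.           1.        ]]
[ 12 155  64]
[ 11 152  62]
[101  20 179]
[ 18  57 125]
[40 17 44]
[100  18 131]
[ 90  13 142]
wide ((387.97052001953125, -272.5906982421875), (110.27735900878906, 109.62167358398438), 85.589599609375)
narrow ((389.622314453125, 272.7073059082031), (86.11927795410156, 69.04759216308594), 15.349239349365234)
tray ((607.5509643554688, -308.1883239746094), (149.31158447265625, 94.46826171875), 8.73629093170166)
pile ((606.7655639648438, 305.0537414550781), (72.78980255126953, 119.61468505859375), 73.68888092041016)
pileL ((608.5888061523438, 308.40289306640625), (62.05894470214844, 88.79886627197266), 75.22887420654297)
pileS ((605.6920166015625, 311.3844909667969), (49.48318862915039, 62.13552474975586), 80.71746063232422)
tin ((608.2673950195312, 309.71307373046875), (37.489803314208984, 39.85251998901367), 2.1770849227905273)
pan ((702.33984375, 54.191322326660156), (98.8118667602539, 101.48783874511719), 1.0633091926574707)
```

Call:
servo_tool --deltas '[4.2,-2.1,0.3,0,0,0,4.2,-2.1,0.3,0,0,0,4.2,-2.1,0.3,0,0,0,4.2,-2.1,0.3,0,0,0,4.2,-2.1,0.3,0,0,0,4.2,-2.1,0.3,0,0,0,4.2,-2.1,0.3,0,0,0,4.2,-2.1,0.3,0,0,0,4.2,-2.1,0.3,0,0,0,0,0,0,0,0,0]' --jaw 8.5 --grip_force 25

```text
clock: 1.15
position: [0.4669, -0.2813, 0.1988]
ee_rot: [-0.001, 0.994, 0.112, -0.0]
contact_force: [-0.3, -0.1, -0.5]
width: 0.0856
```

```bash
python3 - <<'E'
from h import *
p,R,s=pose(); print(s['clock'],p,R.as_matrix().round(3),np.abs(s['qd']).max())
snap('wrist','w1')
E
```

```text
1.15 [ 0.46687845 -0.28131432  0.19876282] [[ 0.975  0.222 -0.001]
 [ 0.222 -0.975  0.003]
 [-0.    -0.003 -1.   ]] 0.09114235495709043
```

View pics/w1.png

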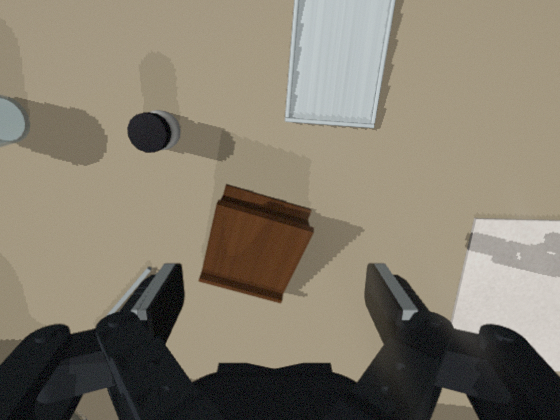

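```bash
cat > rest.py <<'E'
from h import *
def fitrest(fn,seed,W,L,dbg=True):
    c=load(fn);P=cloud(c);hsv=cv2.cvtColor(c['im'],cv2.COLOR_RGB2HSV)
    m=((hsv[...,1]>115)&(hsv[...,2]<130)).astype(np.uint8)
    n,l,st,ce=cv2.connectedComponentsWithStats(m); k=l[seed[1],seed[0]]; m=(l==k)
    me=cv2.erode(m.astype(np.uint8),np.ones((7,7)))>0
    Q=P[me]; Q=Q[c['d'][me]>0]
    # plane by iterative LS
    ok=np.ones(len(Q),bool)
    for t in (.01,.005,.003,.002,.002,.002):
        A=np.c_[Q[ok][:,:2],np.ones(ok.sum())]; x=np.linalg.lstsq(A,Q[ok][:,2],rcond=None)[0]
        r=Q[:,2]-np.c_[Q[:,:2],np.ones(len(Q))]@x; ok=np.abs(r)<t
    slope=np.degrees(np.arctan(np.hypot(*x[:2]))); yaw=np.arctan2(x[1],x[0])
    print('slope',slope,'yaw by gradient',np.degrees(yaw),'inl',ok.mean())
    # ray-plane intersect of mask
    v,u=np.nonzero(m); o,d=ray(c,np.c_[u,v]); s=(o[2]-x[0]*o[0]-x[1]*o[1]-x[2])/(d@np.r_[x[:2],-1]); X=o+d*s[:,None]
    Z=P[m][:,2]; onp=np.abs(P[m]-X).max(1)<.003
    X=X[onp]
    return x,yaw,X,c
def edges(X,yaw):
    # refine yaw from lateral edges: along upslope bins, left/right extremes
    for it in range(4):
        e=np.array([np.cos(yaw),np.sin(yaw)]); f=np.array([-e[1],e[0]])
        a=X[:,:2]@e; b=X[:,:2]@f
        A=[];lo=[];hi=[]
        for t in np.arange(np.percentile(a,15),np.percentile(a,85),.003):
            k=np.abs(a-t)<.0015
            if k.sum()>10: A.append(t);lo.append(b[k].min());hi.append(b[k].max())
        pl=np.polyfit(A,lo,1);ph=np.polyfit(A,hi,1); dy=(pl[0]+ph[0])/2; yaw+=np.arctan(dy)
    ctr=(np.mean(lo)+np.mean(hi))/2
    B=np.array(np.arange(ctr-.02,ctr+.02,.003)); amin=[a[np.abs(b-t)<.0015].min() for t in B]; amax=[a[np.abs(b-t)<.0015].max() for t in B]
    return yaw,ctr,np.mean(hi)-np.mean(lo),np.median(amin),np.median(amax),(pl[0],ph[0],np.polyfit(B,amax,1)[0])
if __name__=='__main__':
    import sys
    fn,u,v,W,L,x0=sys.argv[1],int(sys.argv[2]),int(sys.argv[3]),*map(float,sys.argv[4:7])
    x,yaw,X,c=fitrest(fn,(u,v),W,L); yaw,ctr,w,a0,a1,sl=edges(X,yaw)
    e=np.array([np.cos(yaw),np.sin(yaw)]); f=np.array([-e[1],e[0]])
    print('yaw',np.degrees(yaw),'width',w,'len along horiz',a1-a0,sl)
    # from top edge
    ox=a1-(x0+L*np.cos(np.radians(20)))
    o=e*ox+f*ctr
    # from plane height: z=.016+(xr-x0)*tan20
    zc=x[0]*o[0]+x[1]*o[1]+x[2]; print('origin(top edge)',o,'plane z there',zc,'expected',.016-x0*np.tan(np.radians(20)))
    print('origin from low edge', e*(a0-x0)+f*ctr)
E
python3 rest.py w1 250 240 .1 .104 -.05
```

```text
slope 19.855102694252157 yaw by gradient -4.832621611935313 inl 0.8933963702912917
yaw -4.522910503822451 width 0.09822996541162463 len along horiz 0.10145078083178644 (np.float64(-0.0034778286637564275), np.float64(0.0034778430150680818), np.float64(0.006295324415041391))
origin(top edge) [ 0.39113141 -0.27687311] plane z there 0.036294846715520496 expected 0.03419851171331012
origin from low edge [ 0.38742026 -0.27657954]
```

Call:
servo_tool --deltas '[4.4,-2.1,-0.4,0,0,0,4.4,-2.1,-0.4,0,0,0,4.4,-2.1,-0.4,0,0,0,4.4,-2.1,-0.4,0,0,0,4.4,-2.1,-0.4,0,0,0,0,0,0,0,0,0]'

```text
clock: 1.8
position: [0.6568, -0.1376, 0.2163]
ee_rot: [0.001, 0.994, 0.106, -0.004]
contact_force: [-1.1, -0.4, 0.8]
width: 0.0848
```

```bash
python3 - <<'E'
from h import *
p,R,s=pose(); print(s['clock'],p,R.as_matrix().round(3),np.abs(s['qd']).max())
snap('wrist','w2')
for f in('w1','w2'):
  c=load(f);P=cloud(c); print('bench z',[P[v,u].round(4) for u,v in ((120,200),(400,200),(420,50))])
E
```

```text
1.8 [ 0.65678433 -0.1376125   0.21628183] [[ 0.978  0.21  -0.008]
 [ 0.21  -0.978 -0.003]
 [-0.009  0.002 -1.   ]] 0.09394202686323479
bench z [array([ 0.4036, -0.1185,  0.0026]), array([ 0.4732, -0.4268,  0.0016]), array([ 6.229e-01, -3.939e-01, -4.000e-04])]
bench z [array([0.5858, 0.0321, 0.0014]), array([ 0.656 , -0.2913,  0.0062]), array([ 0.8125, -0.2597,  0.0009])]
```

View pics/w2.png

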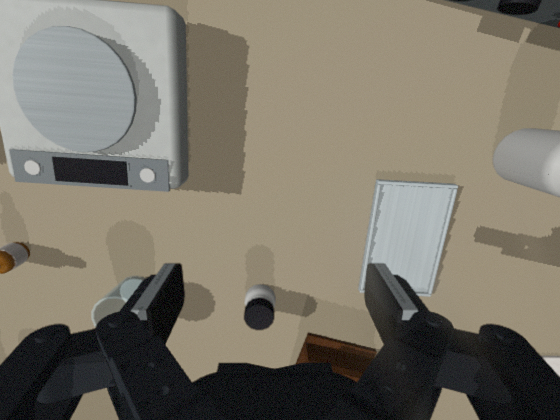

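```bash
python3 - <<'E'
from h import *
c=load('w2')
w=onz(c,[(377,181),(458,184),(432,297),(361,293)],.009)[:,:2]; print(w.round(4)); 
print('ctr',w.mean(0), 'sides',np.linalg.norm(np.roll(w,-1,0)-w,axis=1), 'yaw',np.degrees(np.arctan2(*(w[0]-w[3])[::-1])),np.degrees(np.arctan2(*(w[1]-w[2])[::-1])))
# pan: segment by depth cloud z
for f in('w2','top0'):
  c=load(f);P=cloud(c)
  near=np.hypot(P[...,0]-.70,P[...,1]-.055)<.075
  m=(near&(P[...,2]>.058)&(P[...,2]<.072)).astype(np.uint8); m=cv2.morphologyEx(m,2,np.ones((5,5)))
  cs=max(cv2.findContours(m,0,1)[0],key=cv2.contourArea).reshape(-1,2)
  W=onz(c,cs,.064)[:,:2]*1000; A=np.c_[2*W,np.ones(len(W))]; x=np.linalg.lstsq(A,(W**2).sum(1),rcond=None)[0]
  print(f,'pan circle',x[:2],np.sqrt(x[2]+x[0]**2+x[1]**2), 'medz',np.median(P[...,2][m>0]))
c=load('top0'); i=c['im'][240:310,385:465]
# tray corners in top (from crop: crop x*(80/300)+385, y*(160/600)+150)
k=lambda x,y:((x-400)*80/300+385,y*160/600+150)
w=onz(c,[k(500,44),k(636,30),k(671,248),k(536,266)],.009)[:,:2];print('top tray',w.mean(0),np.degrees(np.arctan2(*(w[0]-w[3])[::-1])))
# wide rest upper edge in top at z=.0516: corners
w=onz(c,[k(464,392),k(634,415)],.0516);print('wide upper corners',w)
E
```

```text
[[ 0.6728 -0.2567]
 [ 0.6886 -0.3481]
 [ 0.5399 -0.3738]
 [ 0.5263 -0.2824]]
ctr [ 0.60688175 -0.3152327 ] sides [0.09275566 0.15090283 0.09237095 0.14879326] yaw 9.957697221875815 9.799622044563861
w2 pan circle [703.07780684  48.55111011] 51.267405114774625 medz 0.06451602139858398
top0 pan circle [702.13721482  53.55969161] 49.65089486475001 medz 0.06365650986885485
top tray [ 0.60833082 -0.31071274] 8.759501137484367
wide upper corners [[ 0.44514232 -0.21540085  0.0516    ]
 [ 0.43152056 -0.32594813  0.0516    ]]
```

```bash
sed -i "s/    im,d=eyes.get_image(n);/    cal=eyes.get_calibration(n); im,d=eyes.get_image(n);/; s/eyes.get_calibration(n).items()/cal.items()/" h.py; python3 - <<'E'
from h import *
p,R,s=pose(); print(s['clock'],p,np.abs(s['qd']).max())
snap('wrist','w2b')
p,R,s=pose(); print(s['clock'],p,np.abs(s['qd']).max())
c=load('w2b');P=cloud(c)
near=np.hypot(P[...,0]-.70,P[...,1]-.055)<.075
m=(near&(P[...,2]>.058)&(P[...,2]<.072)).astype(np.uint8); m=cv2.morphologyEx(m,2,np.ones((5,5)))
cs=max(cv2.findContours(m,0,1)[0],key=cv2.contourArea).reshape(-1,2)
W=onz(c,cs,.064)[:,:2]*1000; A=np.c_[2*W,np.ones(len(W))]; x=np.linalg.lstsq(A,(W**2).sum(1),rcond=None)[0]
print('pan circle',x[:2],np.sqrt(x[2]+x[0]**2+x[1]**2))
hs=cv2.cvtColor(c['im'],cv2.COLOR_RGB2HSV); t=((P[...,2]<.02)&(hs[...,1]<40)&(hs[...,2]>120)).astype(np.uint8); t[:,:340]=0;t[:, 470:]=0;t[320:]=0
r=cv2.minAreaRect(max(cv2.findContours(t,0,1)[0],key=cv2.contourArea)); bp=cv2.boxPoints(r);print(bp)
cv2.imwrite('pics/w2bc.png',cv2.resize(c['im'][160:310,340:480,::-1],None,fx=4,fy=4,interpolation=2))
E
```

```text
1.85 [ 0.65420319 -0.13968648  0.21605623] 0.05296733039830654
1.9 [ 0.65262797 -0.14074825  0.21598408] 0.03152774504693862
pan circle [705.76495142  51.03105193] 51.58897176770067
[[354.973   289.16217]
 [375.35135 166.89189]
 [456.9189  180.48648]
 [436.54056 302.75677]]
```

View pics/w2bc.png

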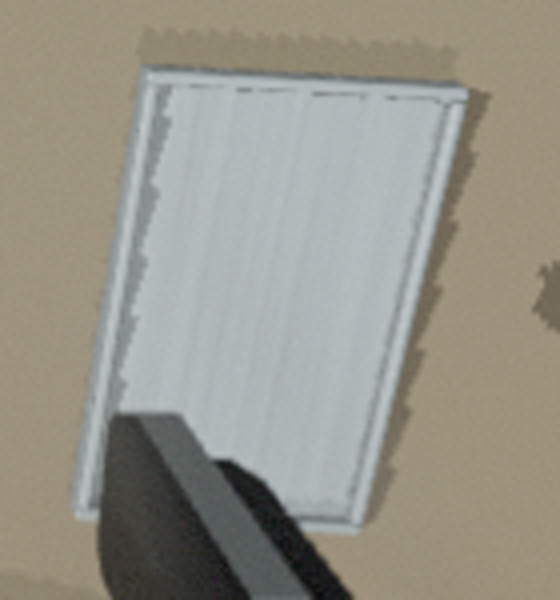

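```bash
python3 - <<'E'
from h import *
c=load('w2b')
w=onz(c,[(376.5,177),(456.7,183),(430.5,292.5),(359.5,289.2)],.009)[:,:2]; print(w.round(4)); 
print('ctr',w.mean(0), 'sides',np.linalg.norm(np.roll(w,-1,0)-w,axis=1), 'yaw',np.degrees(np.arctan2(*(w[0]-w[3])[::-1])),np.degrees(np.arctan2(*(w[1]-w[2])[::-1])))
print(plan([.56,.24,.24],down(-74+0)), plan([.56,.24,.24],down(-77.9)))
E
```

```text
[[ 0.6772 -0.2547]
 [ 0.6894 -0.3462]
 [ 0.5458 -0.3695]
 [ 0.5313 -0.2789]]
ctr [ 0.61092428 -0.312296  ] sides [0.09232868 0.14540508 0.09176042 0.14786694] yaw 9.420075127132197 9.214590947617472
(array([ -1.2 , -39.16,  -2.49]), array([ 0.12,  0.82, -4.04])) (array([ -1.2 , -39.16,  -2.49]), array([ 0.15,  0.82, -0.14]))
```

Call:
servo_tool --deltas '[-0.5,-4.9,-0.3,0,0,0,-0.5,-4.9,-0.3,0,0,0,-0.5,-4.9,-0.3,0,0,0,-0.5,-4.9,-0.3,0,0,0,-0.5,-4.9,-0.3,0,0,0,-0.5,-4.9,-0.3,0,0,0,-0.5,-4.9,-0.3,0,0,0,-0.5,-4.9,-0.3,0,0,0,-0.5,-4,-0.3,0,0,0,0,0,0,0,0,0,0,0,0,0,0,0,0,0,0,0,0,0]'

```text
clock: 3.1
position: [0.5106, 0.2575, 0.2399]
ee_rot: [0.008, 0.996, 0.087, -0.012]
contact_force: [-0.7, 0.1, -0.2]
width: 0.0856
```

```bash
python3 - <<'E'
from h import *
p,R,s=pose(); print(s['clock'],p,R.as_matrix().round(3),np.abs(s['qd']).max())
snap('wrist','w3')
E
```

```text
3.1 [0.51055278 0.25748933 0.23988351] [[ 0.985  0.174 -0.022]
 [ 0.173 -0.985 -0.017]
 [-0.025  0.013 -1.   ]] 0.02531800182549201
```

View pics/w3.png

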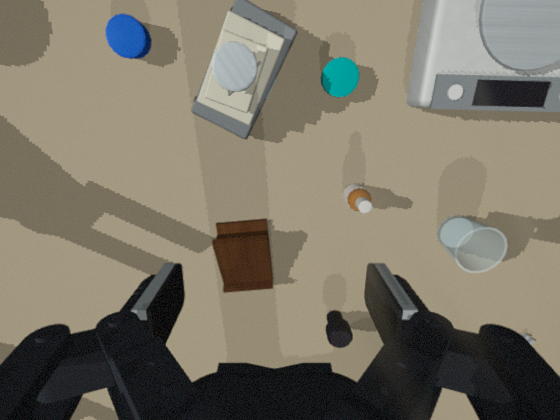

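The pile is around (245,68) with the silver tin at (235,67), and the narrow rest is at (244,256), its stop towards the robot.

```bash
python3 rest.py w3 245 255 .066 .076 -.038; cat > pile.py <<'E'
from h import *
import sys
def pile(fn,cx=.606,cy=.307,dz=0):
    c=load(fn);P=cloud(c)
    near=(np.hypot(P[...,0]-cx,P[...,1]-cy)<.085)&(c['d']>0)
    for n,lo,zt in (('box',.020,.032),('large',.039,.046),('small',.0525,.060),('tin',.071,.082)):
        m=(near&(P[...,2]-dz>lo)).astype(np.uint8); m=cv2.morphologyEx(m,2,np.ones((3,3)))
        cs=cv2.findContours(m,0,1)[0]
        if not cs: continue
        cs=max(cs,key=cv2.contourArea).reshape(-1,2)
        W=onz(c,cs,zt)[:,:2]*1000; r=cv2.minAreaRect(W.astype(np.float32)); print(fn,n,np.array(r[0]).round(1),np.array(r[1]).round(1),round(r[2],1), 'z',np.percentile(P[...,2][m>0],[10,50,90]).round(4))
if __name__=='__main__': [pile(f) for f in sys.argv[1:]]
E
python3 pile.py w3 top0
python3 - <<'E'
from h import *
a=load('w3')['im'][:,:,::-1]
cv2.imwrite('pics/w3c.png',cv2.resize(a[0:150,180:310],None,fx=4,fy=4,interpolation=2))
E
```

```text
slope 19.873009149532937 yaw by gradient 14.943023986438646 inl 0.7276531000380373
yaw 15.019299672564602 width 0.06445532124478529 len along horiz 0.07528425308166276 (np.float64(-0.010125403223890635), np.float64(0.010125461517862203), np.float64(-0.00775406516274808))
origin(top edge) [0.39528476 0.27303079] plane z there 0.03176868582979758 expected 0.02983086890211569
origin from low edge [0.39154927 0.27202852]
w3 box [609.7 305.6] [ 69.2 119.8] 73.7 z [0.0332 0.0825 0.3318]
w3 large [609.7 306.8] [58.9 88.3] 75.9 z [0.0471 0.0842 0.3327]
w3 small [194.2 355.4] [163.  105.2] 36.2 z [0.0614 0.3197 0.3336]
w3 tin [221.3 349.8] [151.9  98. ] 36.2 z [0.0831 0.3235 0.3342]
top0 box [607.9 306.4] [ 72.5 120.3] 73.4 z [0.0301 0.0456 0.0811]
top0 large [608.3 307.7] [61.5 88.4] 76.7 z [0.0436 0.0576 0.0822]
top0 small [604.8 310.1] [48.2 61.1] 84.2 z [0.0577 0.063  0.083 ]
top0 tin [608.3 308.5] [37.5 37.5] 2.2 z [0.0788 0.0818 0.0841]
```

View pics/w3c.png

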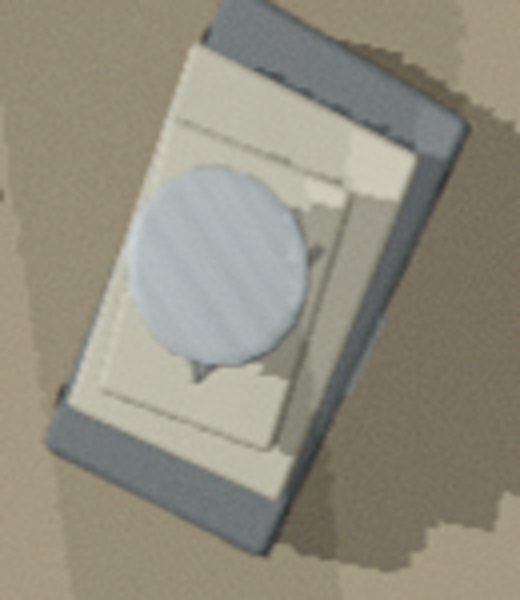

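```bash
cat > q.py <<'E'
from h import *
def quad(fn,pts,z,off=(0,0),s=1):
    c=load(fn); w=onz(c,[(off[0]+(x+.5)/s-.5,off[1]+(y+.5)/s-.5) for x,y in pts],z)[:,:2]
    r=np.roll(w,-1,0)-w
    print('ctr',(w.mean(0)*1000).round(1),'sides',(np.linalg.norm(r,axis=1)*1000).round(1),'dirs',np.degrees(np.arctan2(r[:,1],r[:,0])).round(1)); return w
E
python3 - <<'E'
from q import *
o=(180,0)
quad('w3',[(180,120),(350,188),(272,450),(101,389)],.060,o,4)
quad('w3',[(195,42),(418,152),(280,498),(66,404)],.046,o,4)
quad('w3',[(214,-8),(470,126),(264,555),(44,445)],.032,o,4)
c=load('w3');P=cloud(c);m=((P[...,2]>.071)&(P[...,2]<.1)&(np.hypot(P[...,0]-.606,P[...,1]-.307)<.05)).astype(np.uint8)
cs=max(cv2.findContours(m,0,1)[0],key=cv2.contourArea).reshape(-1,2); W=onz(c,cs,.082)[:,:2]*1000
print('tin',cv2.minEnclosingCircle(W.astype(np.float32)),cv2.fitEllipse(W.astype(np.float32)))
E
```

```text
ctr [606.9 308.5] sides [40.6 60.8 43.1 61.2] dirs [-99.6 171.2  81.  -11.1]
ctr [610.2 307.1] sides [56.4 86.9 58.  87. ] dirs [-103.3  166.3   76.7  -14.7]
ctr [608.9 306.5] sides [ 67.7 116.9  64.2 114.2] dirs [-104.3  162.5   73.4  -15.8]
tin ((610.111328125, 308.29571533203125), 20.32086753845215) ((610.0402221679688, 308.42376708984375), (38.98835372924805, 39.7733268737793), 165.9281463623047)
```

```bash
python3 - <<'E'
from h import *
p,R,s=pose(); print(s['qpos'].round(2),p)
print(plan([.609,.3085,.10],down(-95)))
E
```

```text
[ 0.35  0.28  1.48 -0.01  1.41  1.75] [0.51072564 0.25710228 0.2398549 ]
(array([10.92, -3.55, 13.67]), array([ 0.97,  1.33, 14.95]))
```

Call:
servo_tool --deltas '[1.8,-0.6,2.1,0.2,0.2,2.5,1.8,-0.6,2.1,0.2,0.2,2.5,1.8,-0.7,2.1,0.2,0.2,2.5,1.8,-0.8,2.1,0.2,0.2,2.5,1.7,-0.9,2.1,0.2,0.2,2.5,1.7,-1,2.1,0.2,0.2,2.5,0,0,0,0,0,0,0,0,0,0,0,0]'

```text
clock: 3.95
position: [0.6221, 0.2918, 0.1084]
ee_rot: [-0.0, 0.998, -0.059, -0.0]
contact_force: [-0.5, -0.7, 0.2]
width: 0.0852
```

```bash
python3 - <<'E'
from h import *
p,R,s=pose(); print(s['clock'],s['qd'].round(3),p)
print(plan([.609,.3085,.063],down(-95)))
E
```

```text
3.95 [-0.023  0.025  0.009 -0.004 -0.012 -0.002] [0.62209349 0.29182474 0.10842097]
(array([-1.5 , -1.5 ,  4.54]), array([-0.  ,  0.  , -1.82]))
```

Call:
servo_tool --deltas '[-0.8,-0.8,0.4,0,0,-0.9,-0.7,-0.7,0.4,0,0,-0.9,0,0,0,0,0,0,0,0,0,0,0,0]'

```text
clock: 4.35
position: [0.607, 0.3078, 0.1034]
ee_rot: [-0.0, 0.999, -0.043, 0.001]
contact_force: [0.3, -0.3, -1.1]
width: 0.0851
```

```bash
python3 - <<'E'
from h import *
p,R,s=pose(); print(s['clock'],np.abs(s['qd']).max(),p)
snap('wrist','w4')
print(plan([.609,.3085,.063],down(-95)))
E
```

```text
4.35 0.013596429834322512 [0.60698763 0.30781223 0.1033565 ]
(array([ 0.2 , -0.07,  4.04]), array([-0.07, -0.1 ,  0.1 ]))
```

View pics/w4.png

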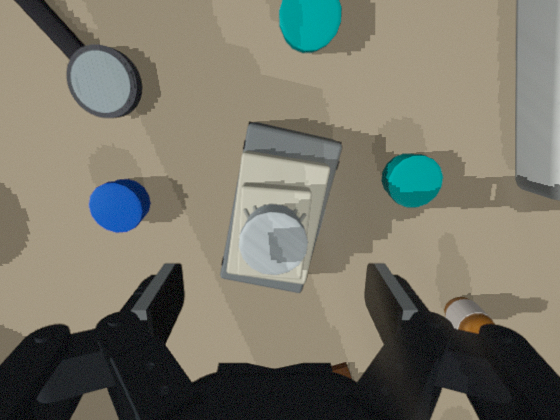

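```bash
python3 - <<'E'
from q import *
c=load('w4');P=cloud(c);m=((P[...,2]>.071)&(P[...,2]<.1)&(np.hypot(P[...,0]-.606,P[...,1]-.307)<.03)).astype(np.uint8)
cs=max(cv2.findContours(m,0,1)[0],key=cv2.contourArea).reshape(-1,2); W=onz(c,cs,.082)[:,:2]*1000
print('tin',cv2.minEnclosingCircle(W.astype(np.float32)),cv2.fitEllipse(W.astype(np.float32)), np.median(P[...,2][m>0]))
cv2.imwrite('pics/w4c.png',cv2.resize(c['im'][110:300,210:350,::-1],None,fx=4,fy=4,interpolation=2)[:,:])
E
```

```text
tin ((611.453857421875, 308.51580810546875), 20.91570281982422) ((611.2092895507812, 308.2758483886719), (38.84075164794922, 41.049739837646484), 85.2645034790039) 0.08314592665158661
```

View pics/w4c.png

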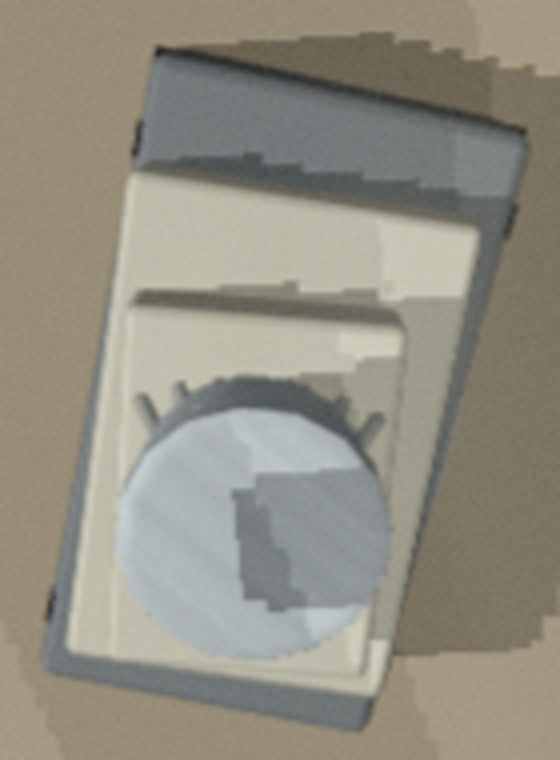

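Call:
servo_tool --deltas '[0.1,0,1.2,0,0,0,0.1,0,1.2,0,0,0,0.1,0,0.9,0,0,0,0,0,0.5,0,0,0,0,0,0,0,0,0,0,0,0,0,0,0]'

```text
clock: 5.0
position: [0.61, 0.3075, 0.0616]
ee_rot: [-0.0, 0.999, -0.043, 0.001]
contact_force: [-0.1, 1.2, 0.4]
width: 0.0847
```

```bash
python3 - <<'E'
from h import *
p,R,s=pose(); print(s['clock'],np.abs(s['qd']).max(),p,s['contact_force'])
print(plan([.610,.3083,.063],down(-95)))
E
```

```text
5.0 0.008307724095156796 [0.60995455 0.30746534 0.06157572] [-0.0718104   1.1897624   0.42507093]
(array([-0.  , -0.08, -0.14]), array([-0.03, -0.07,  0.12]))
```

Call:
servo_tool --deltas '[0,0,-0.1,0,0,0,0,0,0,0,0,0,0,0,0,0,0,0,0,0,0,0,0,0,0,0,0,0,0,0,0,0,0,0,0,0]' --jaw 3 --grip_force 25

```text
clock: 5.6
position: [0.6109, 0.3077, 0.0641]
ee_rot: [-0.001, 0.999, -0.043, 0.002]
contact_force: [1.1, 0.3, 0.7]
width: 0.0382
```

Call:
servo_tool --deltas '[0,0,0,0,0,0,0,0,0,0,0,0,0,0,-0.5,0,0,0,0,0,-1.5,0,0,0,0,0,-3,0,0,0,0,0,-3,0,0,0,0,0,0,0,0,0]'

```text
clock: 6.3
position: [0.6098, 0.3073, 0.1461]
ee_rot: [-0.0, 0.999, -0.043, 0.0]
contact_force: [0.4, 0.4, -0.1]
width: 0.0383
```

```bash
python3 - <<'E'
from h import *
snap('wrist','w5')
p,R,s=pose(); print(s['clock'],p,s['contact_force'])
print(plan([.7035,.0525,.14],down(-95)))
E
```

```text
6.35 [0.60858821 0.30684606 0.14385723] [ 0.62100637 -0.20871696 -0.61253989]
(array([11.62, 24.53,  0.39]), array([0.08, 0.16, 0.11]))
```

View pics/w5.png

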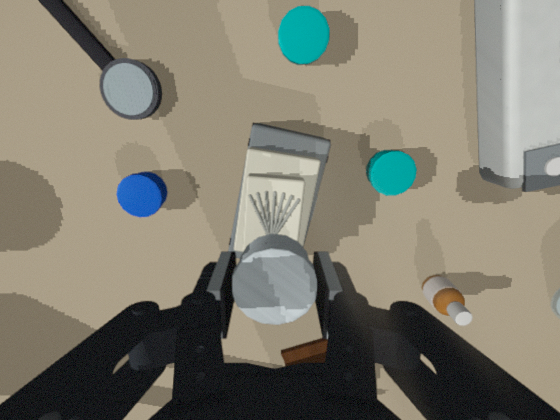

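Call:
servo_tool --deltas '[1,2,0,0,0,0,2,4.2,0,0,0,0,2,4.2,0,0,0,0,2,4.2,0,0,0,0,2,4.2,0,0,0,0,1.6,3.4,0,0,0,0,0.8,1.8,0.3,0,0,0,0,0,0,0,0,0,0,0,0,0,0,0]'

```text
clock: 7.25
position: [0.6983, 0.0519, 0.1279]
ee_rot: [0.0, 0.999, -0.041, -0.011]
contact_force: [-0.2, 0.5, -0.8]
width: 0.0383
```

```bash
python3 - <<'E'
from h import *
snap('wrist','w6')
p,R,s=pose(); print(s['clock'],p,s['contact_force'])
print(plan([.7035,.0525,.075],down(-95)))
E
```

```text
7.3 [0.69810049 0.05211063 0.12774486] [ 0.10192996 -0.09372073 -0.63647566]
(array([ 0.65, -0.09,  5.26]), array([0.11, 1.22, 0.39]))
```

View pics/w6.png

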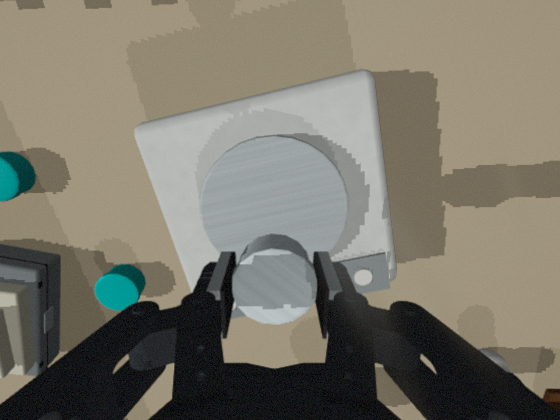

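```bash
cat > pan.py <<'E'
from h import *
import sys
c=load(sys.argv[1]);P=cloud(c)
near=np.hypot(P[...,0]-.7035,P[...,1]-.0525)<.07
m=(near&(P[...,2]>.058)&(P[...,2]<.072)).astype(np.uint8); m=cv2.morphologyEx(m,2,np.ones((5,5)))
cs=max(cv2.findContours(m,0,1)[0],key=cv2.contourArea).reshape(-1,2)
W=onz(c,cs,.064)[:,:2]*1000
W=W[W[:,0]>695]
x=np.array([703.,52]); 
from scipy.optimize import least_squares
f=least_squares(lambda q:np.hypot(W[:,0]-q[0],W[:,1]-q[1])-52,x,loss='soft_l1'); print(f.x,np.abs(f.fun).mean(), np.median(P[...,2][m>0]))
E
python3 pan.py w6
```

```text
[705.11931402  51.3790924 ] 0.7001286159921254 0.06528229336960967
```

Call:
servo_tool --deltas '[0.3,0,1.4,0,0.6,0.2,0.3,0,1.4,0,0.6,0.2,0.1,0,1.4,0,0,0,0,0,0.8,0,0,0,0,0,0.2,0,0,0,0,0,0,0,0,0]'

```text
clock: 7.9
position: [0.7019, 0.0619, 0.0738]
ee_rot: [-0.001, 0.999, -0.039, -0.001]
contact_force: [-0.1, -0.6, -0.1]
width: 0.0383
```

```bash
python3 - <<'E'
from h import *
p,R,s=pose(); print(s['clock'],p,s['contact_force'])
print(plan([.7045,.052,.069],down(-95)))
E
```

```text
7.9 [0.70192    0.06191878 0.07382702] [-0.08350058 -0.55995981 -0.13996841]
(array([0.34, 0.97, 0.48]), array([-0.09,  0.11,  0.55]))
```

Call:
servo_tool --deltas '[0.2,0.5,0,0,0,0,0.1,0.4,0.2,0,0,0,0,0,0,0,0,0,0,0,0,0,0,0]'

```text
clock: 8.3
position: [0.7057, 0.0518, 0.0735]
ee_rot: [-0.001, 0.999, -0.039, 0.001]
contact_force: [-0.3, -1.2, -0.3]
width: 0.0387
```

```bash
python3 - <<'E'
from h import *
p,R,s=pose(); print(s['clock'],p,s['contact_force'])
print(plan([.7045,.052,.069],down(-95)))
E
```

```text
8.3 [0.70569326 0.05177812 0.07352767] [-0.31514819 -1.16821539 -0.29078561]
(array([-0.12, -0.01,  0.45]), array([-0.09, -0.08,  0.55]))
```

Now lower it gently.

Call:
servo_tool --deltas '[-0.1,0,0.3,0,0,0,0,0,0.15,0,0,0,0,0,0.05,0,0,0,0,0,0,0,0,0]'

```text
clock: 8.7
position: [0.7048, 0.0514, 0.0686]
ee_rot: [-0.001, 0.999, -0.039, 0.001]
contact_force: [0.1, -0.5, 0.6]
width: 0.038
```

Call:
servo_tool --deltas '[0,0,0.1,0,0,0,0,0,0.1,0,0,0,0,0,0.05,0,0,0]'

```text
clock: 9.0
position: [0.7049, 0.0515, 0.0677]
ee_rot: [-0.001, 0.999, -0.039, 0.002]
contact_force: [-1.0, -0.2, 1.6]
width: 0.0384
```

Call:
servo_tool --deltas '[0,0,0.12,0,0,0,0,0,0.1,0,0,0]'

```text
clock: 9.2
position: [0.7049, 0.0515, 0.0676]
ee_rot: [-0.001, 0.999, -0.039, 0.002]
contact_force: [-1.6, 0.3, 5.5]
width: 0.0385
```

Call:
servo_tool --deltas '[0,0,-0.03,0,0,0,0,0,0,0,0,0,0,0,0,0,0,0,0,0,0,0,0,0]' --jaw 5.5

```text
clock: 9.6
position: [0.7052, 0.0517, 0.0673]
ee_rot: [-0.001, 0.999, -0.039, 0.002]
contact_force: [0.1, -0.1, 0.1]
width: 0.0547
```

Call:
servo_tool --deltas '[0,0,-1,0,0,0,0,0,-2.5,0,0,0,0,0,-3,0,0,0,0,0,0,0,0,0,0,0,0,0,0,0]' --jaw 8.5

```text
clock: 10.1
position: [0.7046, 0.0517, 0.1345]
ee_rot: [-0.001, 0.999, -0.039, 0.001]
contact_force: [-0.8, 0.5, -1.0]
width: 0.0849
```

```bash
python3 - <<'E'
from h import *
snap('wrist','w7')
p,R,s=pose(); print(s['clock'],p,s['contact_force'])
print(plan([.606,.3085,.12],down(-99.5)))
E
python3 pan.py w7
```

```text
10.15 [0.70508726 0.0516341  0.13495325] [0.28416326 0.27247668 0.34261629]
(array([-11.88, -24.84,   1.49]), array([-0.1 , -0.21,  5.04]))
[705.35870322  51.60148863] 0.4991728303027697 0.06530028784731273
```

View pics/w7.png

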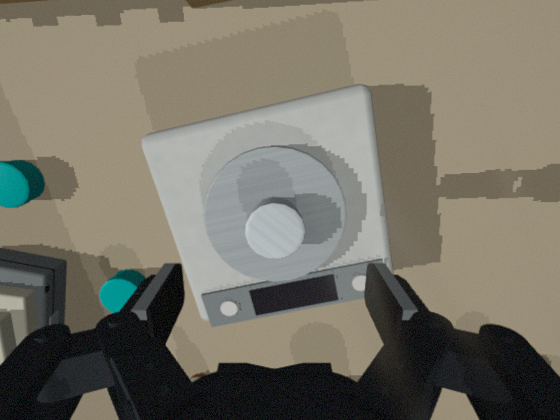

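```bash
python3 - <<'E'
from h import *
c=load('w7');P=cloud(c);m=((P[...,2]>.083)&(P[...,2]<.095)&(np.hypot(P[...,0]-.704,P[...,1]-.052)<.03)).astype(np.uint8)
cs=max(cv2.findContours(m,0,1)[0],key=cv2.contourArea).reshape(-1,2); W=onz(c,cs,.086)[:,:2]*1000
print('tin',cv2.minEnclosingCircle(W.astype(np.float32)),np.median(P[...,2][m>0]))
E
```

```text
tin ((705.1046752929688, 51.704227447509766), 20.308631896972656) 0.08718055241447382
```

Call:
servo_tool --deltas '[-1,-2.1,0,0,0,0,-2.1,-4.3,0,0,0,1,-2.1,-4.3,0.2,0,0,1,-2,-4.3,0.2,0,0,1,-1.8,-4.3,0.2,0,0,1,-1.7,-3.7,0.3,0,0,1,-0.7,-1.6,0.3,0,0,0,0,0,0,0,0,0,0,0,0,0,0,0]'

```text
clock: 11.05
position: [0.6144, 0.3131, 0.112]
ee_rot: [0.003, 0.996, -0.086, -0.004]
contact_force: [0.4, -0.5, -0.2]
width: 0.085
```

```bash
python3 - <<'E'
from h import *
p,R,s=pose(); print(s['clock'],p,s['contact_force'],np.abs(s['qd']).max())
snap('wrist','w8')
c=load('w8')
cv2.imwrite('pics/w8c.png',cv2.resize(c['im'][110:310,200:360,::-1],None,fx=3,fy=3,interpolation=2)[:,:])
print(plan([.6065,.3085,.05],down(-99.5)))
E
```

```text
11.05 [0.6144339  0.31313548 0.11196192] [ 0.44572259 -0.50835515 -0.18740537] 0.011041528042141433
(array([-0.66,  0.53,  6.2 ]), array([ 0.34,  0.43, -0.44]))
```

View pics/w8c.png

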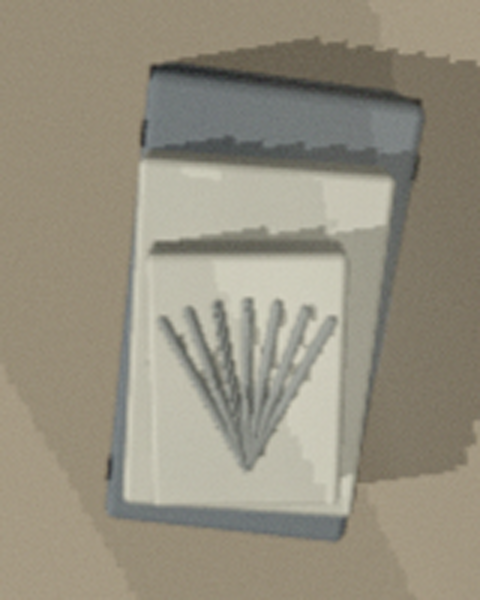

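```bash
python3 - <<'E'
from q import *
o=(200,110)
print(quad('w8',[(150,253),(346,256),(336,504),(155,501)],.060,o,3))
quad('w8',[(140,160),(395,180),(350,516),(122,500)],.046,o,3)
quad('w8',[(152,66),(423,103),(342,540),(108,516)],.032,o,3)
c=load('w8');P=cloud(c)
m=((P[...,2]>.0555)&(P[...,2]<.07)&(np.hypot(P[...,0]-.606,P[...,1]-.307)<.045)).astype(np.uint8)
cs=max(cv2.findContours(m,0,1)[0],key=cv2.contourArea).reshape(-1,2); W=onz(c,cs,.06)[:,:2]*1000
print(cv2.minAreaRect(W.astype(np.float32)),np.median(P[...,2][m>0]))
E
```

```text
ctr [606.8 309.1] sides [42.3 60.9 42.7 60.6] dirs [-100.9  170.2   78.8  -10.2]
[[0.64075182 0.32462078]
 [0.63273821 0.28309161]
 [0.57278053 0.29347826]
 [0.58105755 0.33532224]]
ctr [609.4 307.2] sides [57.5 86.7 57.9 86.6] dirs [-104.5  165.8   75.3  -14.5]
ctr [610.5 305.7] sides [ 63.9 118.9  64.1 119.7] dirs [-107.6  163.1   73.2  -16.9]
((607.6848754882812, 308.8874816894531), (43.8357048034668, 62.50299835205078), 80.2356948852539) 0.06143202057797559
```

Call:
servo_tool --deltas '[-0.3,0.25,1.3,0.2,0.2,-0.3,-0.3,0.25,1.5,0.2,0.2,-0.3,0,0,1.5,0,0,0,0,0,1.2,0,0,0,0,0,0.5,0,0,0,0,0,0,0,0,0,0,0,0,0,0,0]'

```text
clock: 11.8
position: [0.6141, 0.2967, 0.0514]
ee_rot: [0.001, 0.996, -0.087, 0.002]
contact_force: [-1.4, 0.3, 0.7]
width: 0.0849
```

```bash
python3 - <<'E'
from h import *
p,R,s=pose(); print(s['clock'],p,s['contact_force'],np.abs(s['qd']).max())
print(plan([.607,.309,.0485],down(-100)))
E
```

```text
11.8 [0.61412073 0.2967461  0.05141593] [-1.35657521  0.3456066   0.6766922 ] 0.010384875706123523
(array([-0.92, -1.08,  0.29]), array([ 0.05, -0.28, -0.02]))
```

Call:
servo_tool --deltas '[-0.5,-0.6,0,0,0,0,-0.4,-0.5,0.1,0,0,0,0,0,0,0,0,0,0,0,0,0,0,0]'

```text
clock: 12.2
position: [0.6078, 0.3112, 0.0525]
ee_rot: [-0.0, 0.996, -0.087, 0.004]
contact_force: [0.9, -0.8, 0.4]
width: 0.0847
```

```bash
python3 - <<'E'
from h import *
p,R,s=pose(); print(s['clock'],p,s['contact_force'],np.abs(s['qd']).max())
print(plan([.607,.309,.0485],down(-100)))
E
```

```text
12.2 [0.60781508 0.31122496 0.05245854] [ 0.87742373 -0.82826905  0.37714983] 0.014074354611495525
(array([-0.04,  0.23,  0.4 ]), array([-0.08, -0.46,  0.  ]))
```

Call:
servo_tool --deltas '[0,0.15,0.2,0,0,0,0,0.05,0.2,0,0,0,0,0,0,0,0,0,0,0,0,0,0,0]'

```text
clock: 12.6
position: [0.6073, 0.3095, 0.0484]
ee_rot: [-0.0, 0.996, -0.087, 0.004]
contact_force: [-0.4, -0.6, 1.4]
width: 0.0851
```

```bash
python3 - <<'E'
from h import *
p,R,s=pose(); print(s['clock'],p,s['contact_force'],np.abs(s['qd']).max())
print(plan([.607,.309,.0485],down(-100)))
E
```

```text
12.6 [0.60734651 0.30947156 0.04841809] [-0.40425808 -0.61862123  1.42877872] 0.003954800497337061
(array([-0.03,  0.05, -0.01]), array([-0.08, -0.49,  0.06]))
```

Call:
servo_tool --deltas '[0,0,0,0,0,0,0,0,0,0,0,0,0,0,0,0,0,0,0,0,0,0,0,0,0,0,0,0,0,0,0,0,0,0,0,0]' --jaw 3.5 --grip_force 30

```text
clock: 13.2
position: [0.6077, 0.3092, 0.0485]
ee_rot: [-0.0, 0.996, -0.087, 0.005]
contact_force: [-0.6, -0.5, 0.9]
width: 0.0435
```

Call:
servo_tool --deltas '[0,0,-0.5,0,0,0,0,0,-1.5,0,0,0,0,0,-2.5,0,0,0,0,0,-2.5,0,0,0,0,0,-2,0,0,0,0,0,0,0,0,0,0,0,0,0,0,0]'

```text
clock: 13.9
position: [0.6054, 0.3087, 0.1405]
ee_rot: [0.001, 0.996, -0.087, 0.002]
contact_force: [-0.6, -0.6, -0.6]
width: 0.0434
```

```bash
python3 - <<'E'
from h import *
p,R,s=pose(); print(s['clock'],p,s['contact_force'],np.abs(s['qd']).max())
snap('wrist','w9')
E
```

```text
13.9 [0.6053796  0.30865099 0.14050319] [-0.63248119 -0.58184018 -0.56185775] 0.015328051123080555
```

View pics/w9.png

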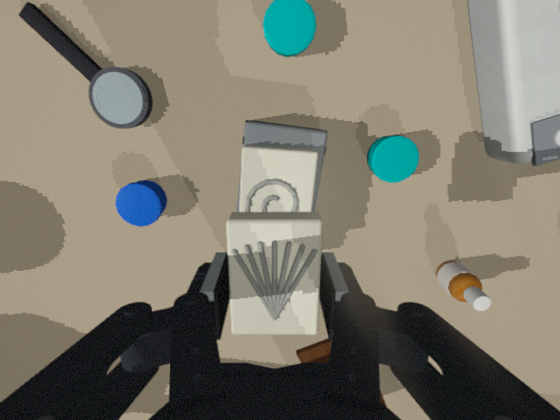

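```bash
python3 - <<'E'
from q import *
c=load('w9')
cv2.imwrite('pics/w9c.png',cv2.resize(c['im'][190:350,210:345,::-1],None,fx=4,fy=4,interpolation=2))
P=cloud(c); print([P[v,u].round(4) for u,v in ((245,235),(300,300),(245,320))])
E
```

```text
[array([0.6304, 0.318 , 0.1533]), array([0.5932, 0.2986, 0.1543]), array([0.5855, 0.3272, 0.1527])]
```

View pics/w9c.png

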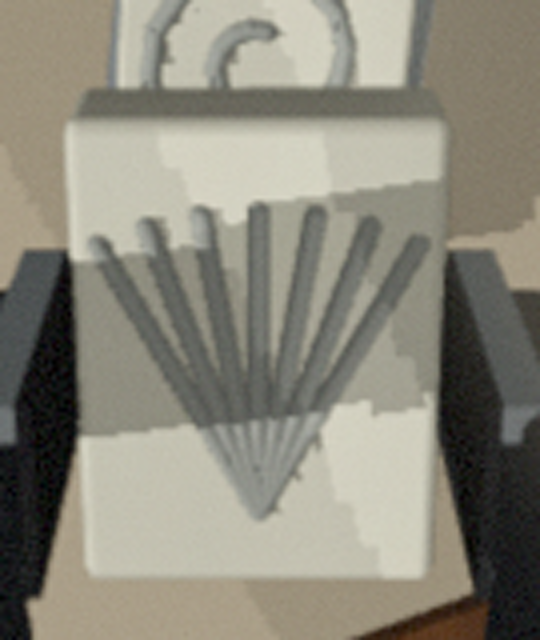

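```bash
python3 - <<'E'
from q import *
c=load('w9'); p=np.array([0.6054,.3087,.1405]); q=[0.001,.996,-.087,.002]; R=Ro.from_quat([q[1],q[2],q[3],q[0]])
w=quad('w9',[(66,121),(447,122),(432,577),(85,575)],.1523,(210,190),4)
W=np.c_[w,np.full(4,.1523)]; T=R.inv().apply(W-p); print((T*1000).round(1),T.mean(0)*1000)
print(plan([.33,.255,.18],down(-75)), manip.get_state()['qpos'].round(2))
E
```

```text
ctr [604.8 309.2] sides [42.7 61.1 43.8 60.9] dirs [-100.2  170.8   79.6  -10.3]
[[ 29.9 -21.9 -11.7]
 [ 29.8  20.9 -11.6]
 [-31.3  21.7 -11.9]
 [-31.  -22.2 -12. ]] [ -0.64804759  -0.36640004 -11.80341638]
(array([-26.19,  10.07,  -4.07]), array([  0.11,  -0.29, -24.97])) [ 0.37  0.49  1.4  -0.    1.25  2.12]
```

Call:
servo_tool --deltas '[-2.2,0.8,-0.5,0,0,0,-4.4,1.7,-0.7,0,0,0,-4.4,1.7,-0.7,0,0,0,-4.4,1.7,-0.7,0,0,0,-4.4,1.7,-0.7,0,0,0,-4.2,1.6,-0.6,0,0,0,-2.2,0.8,0,0,0,0,0,0,0,0,0,-6,0,0,0,0,0,-7,0,0,0,0,0,-7,0,0,0,0,0,-5,0,0,0,0,0,0,0,0,0,0,0,0]'

```text
clock: 15.25
position: [0.308, 0.2471, 0.1624]
ee_rot: [0.006, 0.99, 0.138, -0.013]
contact_force: [0.0, -0.1, -0.7]
width: 0.0431
```

```bash
python3 - <<'E'
from h import *
p,R,s=pose(); print(s['clock'],p,s['contact_force'],np.abs(s['qd']).max())
snap('wrist','w10')
print(plan([.33,.255,.18],down(-75)), manip.get_state()['qpos'].round(2))
E
```

```text
15.25 [0.3079847  0.24709711 0.16239142] [ 0.00688366 -0.12975558 -0.7015564 ] 0.013235963641511705
(array([ 2.3 , -0.15, -1.83]), array([0.5 , 1.55, 0.88])) [ 0.5   0.07  1.95 -0.    1.15  1.8 ]
```

View pics/w10.png

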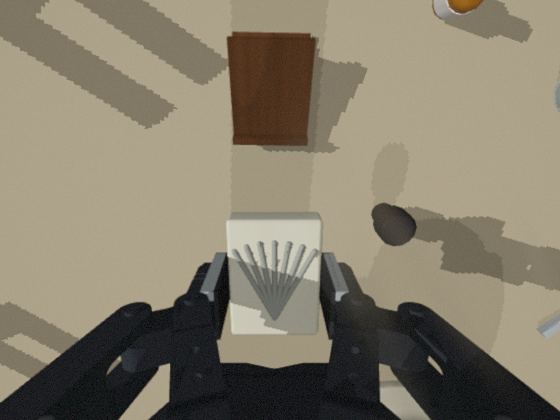

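```bash
python3 rest.py w10 270 90 .066 .076 -.038; python3 - <<'E'
from h import *
c=load('w10'); cv2.imwrite('pics/w10c.png',cv2.resize(c['im'][20:160,215:330,::-1],None,fx=4,fy=4,interpolation=2))
E
```

```text
slope 20.068954274315644 yaw by gradient 14.879711561847678 inl 0.9208250166333999
yaw 14.922772004672893 width 0.06440185549058258 len along horiz 0.07311289641447377 (np.float64(-0.005819217289615652), np.float64(0.0058192327892226175), np.float64(-0.005450625016170108))
origin(top edge) [0.39369592 0.2732433 ] plane z there 0.031436179854619134 expected 0.02983086890211569
origin from low edge [0.39205687 0.27280649]
```

View pics/w10c.png

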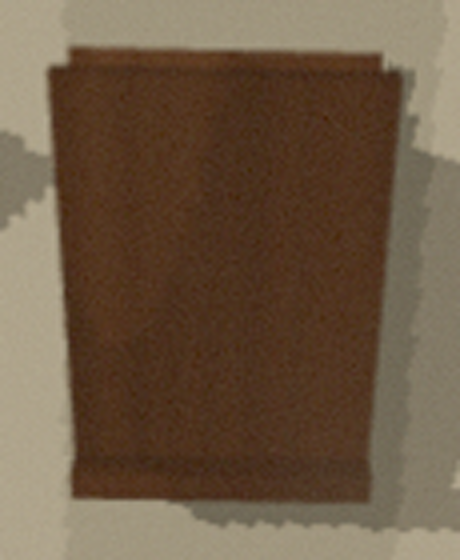

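```bash
python3 - <<'E'
from q import *
c=load('w10'); k=lambda pts:[(215+(x+.5)/4-.5,20+(y+.5)/4-.5) for x,y in pts]
for dz in (0,.0015):
  T=onz(c,k([(50,67),(403,70)]),.042+dz)[:,:2]; B=onz(c,k([(76,457),(370,457)]),.016+dz)[:,:2]; S=onz(c,k([(74,472),(371,472)]),.016+.0094+dz)[:,:2]
  e=T.mean(0)-B.mean(0); print('len',np.linalg.norm(e),'exp',.076*np.cos(np.radians(20)),'yaw',np.degrees(np.arctan2(*e[::-1])),'width',np.linalg.norm(T[0]-T[1]),np.linalg.norm(B[0]-B[1]))
  yw=np.radians(14.9); E=np.array([np.cos(yw),np.sin(yw)])
  print('origin from top',T.mean(0)-E*(-.038+.076*np.cos(np.radians(20))),'from stop line',B.mean(0)+E*.038,'from stop top edge',S.mean(0)+E*(.038+.010*np.sin(np.radians(20))))
E
```

```text
len 0.0733321695904987 exp 0.07141663917972904 yaw 15.052717713547839 width 0.0654358215165275 0.06610210612072083
origin from top [0.39458912 0.27323848] from stop line [0.39278851 0.27255711] from stop top edge [0.39398914 0.27293516]
len 0.07292919708537719 exp 0.07141663917972904 yaw 15.052549529217874 width 0.06506146354103448 0.06575805389665905
origin from top [0.39436187 0.2731749 ] from stop line [0.39295034 0.2725984 ] from stop top edge [0.39416775 0.27298054]
```

```bash
cat > tgt.py <<'E'
from h import *
S20,C20=np.sin(np.radians(20)),np.cos(np.radians(20))
RESTS={'n':((.3935,.273),15.0,(-.0089,.0266)),'w':((.391,-.277),-4.5,(-.0087,.031))}
def tool(rest,off,up=0.,nrm=0.):
    """off: plaque underside centre in tool frame"""
    (ox,oy),yw,(px,pz)=RESTS[rest]; yw=np.radians(yw); E=np.array([np.cos(yw),np.sin(yw),0]); k=np.array([0,0,1.])
    X=C20*E+S20*k; n=-S20*E+C20*k; Z=-n; Y=np.cross(Z,X); R=Ro.from_matrix(np.c_[X,Y,Z])
    P=np.array([ox,oy,0])+E*px+k*pz+X*up+n*nrm
    return P-R.apply(off),R
E
python3 - <<'E'
from tgt import *
off=[-.0006,-.0001,.0022]
for up,nr in ((0,0),(.004,.04)): p,R=tool('n',off,up,nr); print(p.round(4),plan(p,R))
E
```

```text
[0.3847 0.2706 0.0289] (array([ 8.39, -0.27, 13.12]), array([ 0.34, 21.55,  0.96]))
[0.3752 0.268  0.0678] (array([ 7.3 , -0.25,  9.26]), array([ 0.34, 21.55,  0.96]))
```

Call:
servo_tool --deltas '[0,0,0,0,5,0.3,0,0,0,0,6,0.3,0,0,0,0,6,0.3,0,0,0,0,4.5,0,0,0,0,0,0,0,0,0,0,0,0,0]'

```text
clock: 15.9
position: [0.3086, 0.2467, 0.1605]
ee_rot: [-0.02, 0.976, 0.125, 0.177]
contact_force: [0.9, -0.3, 0.1]
width: 0.0432
```

```bash
cat > go.py <<'E'
from tgt import *
import sys
def show(rest,off,l):
    p,R,s=pose(); print('t',round(s['clock'],2),p.round(4),'F',s['contact_force'].round(1),'qd',np.abs(s['qd']).max().round(3),'w',round(s['width'],4))
    for up,nr in l: q,R=tool(rest,off,up,nr); print((up,nr),q.round(4),*plan(q,R))
E
python3 - <<'E'
from go import *
show('n',[-.0006,-.0001,.0022],((0,0),(.004,.04))); print(manip.get_state()['qpos'].round(2))
E
```

```text
t 15.9 [0.3086 0.2467 0.1605] F [ 0.9 -0.3  0.1] qd 0.022 w 0.0432
(0, 0) [0.3847 0.2706 0.0289] [ 2.87 -0.46 15.12] [ 0.43 -0.47 -0.37]
(0.004, 0.04) [0.3752 0.268  0.0678] [ 3.3  -0.43 11.12] [ 0.43 -0.47 -0.37]
[ 0.62 -0.09  2.19 -0.2   0.73  2.06]
```

Call:
servo_tool --deltas '[0.5,-0.1,1.5,0,0,0,0.9,-0.1,2.8,0,0,0,0.9,-0.1,2.9,0,0,0,0.7,-0.1,2.6,0,0,0,0.3,0,1.2,0,0,0,0,0,0,0.2,-0.2,-0.2,0,0,0,0,0,0,0,0,0,0,0,0]'

```text
clock: 16.7
position: [0.3888, 0.2721, 0.0685]
ee_rot: [-0.022, 0.977, 0.122, 0.175]
contact_force: [0.2, -0.5, -0.1]
width: 0.0431
```

```bash
python3 - <<'E'
from go import *
show('n',[-.0006,-.0001,.0022],((0,0),(.003,.005),(.004,.04)))
snap('wrist','w11')
E
```

```text
t 16.7 [0.3888 0.2721 0.0685] F [ 0.2 -0.5 -0.1] qd 0.012 w 0.0431
(0, 0) [0.3847 0.2706 0.0289] [-1.78  0.05  3.57] [ 0.21 -0.3  -0.71]
(0.003, 0.005) [0.3858 0.2708 0.0346] [-1.47  0.05  3.07] [ 0.21 -0.3  -0.71]
(0.004, 0.04) [0.3752 0.268  0.0678] [-1.36  0.06 -0.42] [ 0.21 -0.3  -0.71]
```

View pics/w11.png

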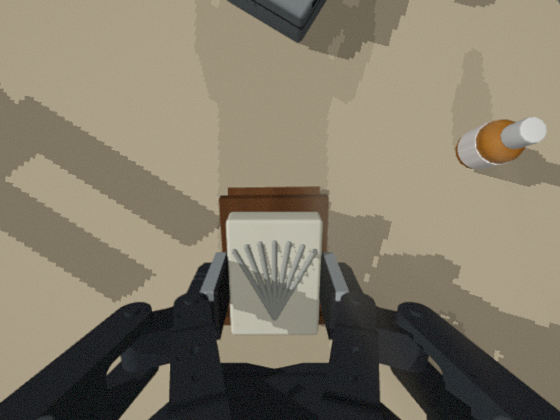

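Call:
servo_tool --deltas '[-0.6,0,0.3,0,0,-0.4,-0.6,0,0.4,0,0,-0.3,0,0,0.8,0,0,0,0,0,0.8,0,0,0,0,0,0,0,0,0,0,0,0,0,0,0]'

```text
clock: 17.35
position: [0.3844, 0.2715, 0.0426]
ee_rot: [-0.022, 0.976, 0.129, 0.176]
contact_force: [-0.1, 0.6, 0.1]
width: 0.0431
```

```bash
python3 - <<'E'
from go import *
show('n',[-.0006,-.0001,.0022],((0,0),(.003,.003)))
E
```

```text
t 17.35 [0.3844 0.2715 0.0426] F [-0.1  0.6  0.1] qd 0.013 w 0.0431
(0, 0) [0.3847 0.2706 0.0289] [-0.47  0.1   1.29] [ 0.12 -0.49  0.11]
(0.003, 0.003) [0.3865 0.271  0.0327] [-0.17  0.1   1.  ] [ 0.12 -0.49  0.11]
```

Call:
servo_tool --deltas '[-0.1,0.1,0.4,0,-0.5,0,-0.1,0,0.4,0,0,0,0,0,0.2,0,0,0,0,0,0,0,0,0,0,0,0,0,0,0]'

```text
clock: 17.85
position: [0.3869, 0.2711, 0.0318]
ee_rot: [-0.021, 0.976, 0.129, 0.172]
contact_force: [0.2, 0.6, -2.1]
width: 0.0429
```

```bash
python3 - <<'E'
from go import *
show('n',[-.0006,-.0001,.0022],((0,0),(.003,.003)))
E
```

```text
t 17.85 [0.3869 0.2711 0.0318] F [ 0.2  0.6 -2.1] qd 0.003 w 0.0429
(0, 0) [0.3847 0.2706 0.0289] [-0.31 -0.    0.19] [0.12 0.03 0.1 ]
(0.003, 0.003) [0.3865 0.271  0.0327] [-0.01 -0.   -0.11] [0.12 0.03 0.1 ]
```

Call:
servo_tool --deltas '[0,0,0.1,0,0,0,0,0,0.1,0,0,0,0,0,0,0,0,0]'

```text
clock: 18.15
position: [0.3874, 0.2713, 0.031]
ee_rot: [-0.022, 0.976, 0.129, 0.173]
contact_force: [-0.5, -0.5, 0.2]
width: 0.043
```

Call:
servo_tool --deltas '[0,0,0.15,0,0,0,0,0,0.1,0,0,0,0,0,0,0,0,0]'

```text
clock: 18.45
position: [0.3875, 0.2715, 0.0312]
ee_rot: [-0.022, 0.976, 0.129, 0.174]
contact_force: [0.3, 0.7, -0.6]
width: 0.0435
```

Call:
servo_tool --deltas '[0,0,0.2,0,0,0,0,0,0.2,0,0,0]'

```text
clock: 18.65
position: [0.3878, 0.2716, 0.0306]
ee_rot: [-0.023, 0.976, 0.129, 0.176]
contact_force: [-21.7, -5.7, 43.8]
width: 0.0432
```

```bash
python3 - <<'E'
from go import *
show('n',[-.0006,-.0001,.0022],((0,0),))
E
```

```text
t 18.65 [0.3878 0.2716 0.0306] F [-21.7  -5.7  43.8] qd 0.055 w 0.0432
(0, 0) [0.3847 0.2706 0.0289] [-0.36  0.02  0.05] [ 0.06 -0.46  0.06]
```

Call:
servo_tool --deltas '[0,0,-0.15,0,-0.3,0,0,0,0,0,0,0]'

```text
clock: 18.85
position: [0.3875, 0.2719, 0.0333]
ee_rot: [-0.023, 0.976, 0.129, 0.175]
contact_force: [0.5, -0.5, -0.4]
width: 0.0431
```

Call:
servo_tool --deltas '[-0.1,0,0,0,0,0,-0.1,0,0,0,0,0,0,0,0,0,0,0]'

```text
clock: 19.15
position: [0.3856, 0.2712, 0.0315]
ee_rot: [-0.023, 0.976, 0.129, 0.174]
contact_force: [0.3, -0.8, -0.4]
width: 0.0433
```

```bash
python3 - <<'E'
from go import *
show('n',[-.0006,-.0001,.0022],((0,0),))
E
```

```text
t 19.15 [0.3856 0.2712 0.0315] F [ 0.3 -0.8 -0.4] qd 0.006 w 0.0433
(0, 0) [0.3847 0.2706 0.0289] [-0.18  0.04  0.22] [ 0.03 -0.23  0.07]
```

Call:
servo_tool --deltas '[-0.1,0,0,0,0,0,-0.05,0,0,0,0,0]'

```text
clock: 19.35
position: [0.3842, 0.2707, 0.0304]
ee_rot: [-0.022, 0.976, 0.129, 0.174]
contact_force: [1.1, -0.2, 0.2]
width: 0.0427
```

Call:
servo_tool --deltas '[-0.1,0,0,0,0,0,0,0,0,0,0,0]'

```text
clock: 19.55
position: [0.3842, 0.2709, 0.0303]
ee_rot: [-0.023, 0.976, 0.129, 0.175]
contact_force: [-0.8, 1.0, 0.0]
width: 0.0429
```

```bash
python3 - <<'E'
from go import *
show('n',[-.0006,-.0001,.0022],((0,0),))
E
```

```text
t 19.55 [0.3842 0.2709 0.0303] F [-0.8  1.   0. ] qd 0.003 w 0.0429
(0, 0) [0.3847 0.2706 0.0289] [-0.01  0.05  0.15] [ 0.02 -0.27  0.07]
```

Call:
servo_tool --deltas '[-0.15,0,0,0,0,0]'

```text
clock: 19.65
position: [0.384, 0.2711, 0.0303]
ee_rot: [-0.023, 0.976, 0.129, 0.176]
contact_force: [4.8, -2.6, 1.0]
width: 0.0433
```

Call:
servo_tool --deltas '[-0.15,0,0,0,0,0]'

```text
clock: 19.75
position: [0.3838, 0.2714, 0.0304]
ee_rot: [-0.024, 0.975, 0.129, 0.177]
contact_force: [5.5, -1.5, 0.4]
width: 0.0434
```

Call:
servo_tool --deltas '[0,0,0.15,0,0,0]'

```text
clock: 19.85
position: [0.3843, 0.2715, 0.0294]
ee_rot: [-0.024, 0.975, 0.129, 0.177]
contact_force: [-15.6, -3.7, 34.8]
width: 0.0428
```

Call:
servo_tool --deltas '[0,0,0.1,0,0,0]'

```text
clock: 19.95
position: [0.3843, 0.2715, 0.0295]
ee_rot: [-0.024, 0.975, 0.129, 0.178]
contact_force: [-10.2, -3.7, 27.0]
width: 0.0432
```

Call:
servo_tool --deltas '[-0.1,0,-0.05,0,0,0]'

```text
clock: 20.05
position: [0.3838, 0.2718, 0.0304]
ee_rot: [-0.024, 0.975, 0.129, 0.179]
contact_force: [5.1, -0.3, 0.2]
width: 0.0432
```

```bash
python3 - <<'E'
from go import *
show('n',[-.0006,-.0001,.0022],((0,0),))
E
```

```text
t 20.05 [0.3838 0.2718 0.0304] F [ 5.1 -0.3  0.2] qd 0.029 w 0.0432
(0, 0) [0.3847 0.2706 0.0289] [0.   0.14 0.16] [-0.11 -0.79  0.07]
```

Call:
servo_tool --deltas '[0,0.12,0.05,0,-0.8,0,0,0,0,0,0,0]'

```text
clock: 20.25
position: [0.3841, 0.2711, 0.0302]
ee_rot: [-0.024, 0.976, 0.129, 0.172]
contact_force: [1.5, -0.9, 0.3]
width: 0.0432
```

```bash
python3 - <<'E'
from go import *
show('n',[-.0006,-.0001,.0022],((0,0),))
E
```

```text
t 20.25 [0.3841 0.2711 0.0302] F [ 1.5 -0.9  0.3] qd 0.023 w 0.0432
(0, 0) [0.3847 0.2706 0.0289] [0.   0.07 0.14] [-0.17 -0.02  0.03]
```

Call:
servo_tool --deltas '[-0.05,0.1,0.12,0,0,0,0,0,0,0,0,0]'

```text
clock: 20.45
position: [0.3843, 0.2708, 0.0296]
ee_rot: [-0.025, 0.976, 0.129, 0.173]
contact_force: [2.2, -1.7, 0.3]
width: 0.0429
```

```bash
python3 - <<'E'
from go import *
show('n',[-.0006,-.0001,.0022],((0,0),))
E
```

```text
t 20.45 [0.3843 0.2708 0.0296] F [ 2.2 -1.7  0.3] qd 0.009 w 0.0429
(0, 0) [0.3847 0.2706 0.0289] [0.01 0.04 0.08] [-0.26 -0.17 -0.02]
```

Call:
servo_tool --deltas '[-0.05,0.05,0.08,0.2,0,0]'

```text
clock: 20.55
position: [0.3843, 0.2708, 0.0295]
ee_rot: [-0.027, 0.976, 0.129, 0.174]
contact_force: [-8.8, 0.2, 22.5]
width: 0.0433
```

Call:
servo_tool --deltas '[-0.05,0.0,0.08,0,0,0]'

```text
clock: 20.65
position: [0.3843, 0.2709, 0.0295]
ee_rot: [-0.028, 0.976, 0.129, 0.175]
contact_force: [-3.2, -4.1, 17.6]
width: 0.0431
```

Both board and stop are in contact, so I'll release and back off along the normal.

Call:
servo_tool --deltas '[0,0,0,0,0,0,0,0,0,0,0,0,0,0,0,0,0,0]' --jaw 5.6

```text
clock: 20.95
position: [0.3819, 0.2694, 0.0283]
ee_rot: [-0.027, 0.976, 0.129, 0.173]
contact_force: [-0.5, 0.5, 0.3]
width: 0.0559
```

Call:
servo_tool --deltas '[0,0,-1,0,0,0,0,0,-2,0,0,0,0,0,-3,0,0,0,0,0,-3,0,0,0,0,0,0,0,0,0,0,0,0,0,0,0]'

```text
clock: 21.55
position: [0.3476, 0.2593, 0.1149]
ee_rot: [-0.026, 0.977, 0.13, 0.169]
contact_force: [0.3, -0.8, -0.8]
width: 0.0562
```

```bash
python3 - <<'E'
from go import *
show('n',[-.0006,-.0001,.0022],((0,0),))
snap('wrist','w12');snap('scene','s12')
c=load('w12');cv2.imwrite('pics/w12c.png',cv2.resize(c['im'][120:350,180:370,::-1],None,fx=2.5,fy=2.5,interpolation=2))
E
```

```text
t 21.55 [0.3476 0.2593 0.1149] F [ 0.3 -0.8 -0.8] qd 0.034 w 0.0562
(0, 0) [0.3847 0.2706 0.0289] [ 0.75 -0.05  9.41] [-0.45  0.3   0.05]
```

View pics/w12c.png

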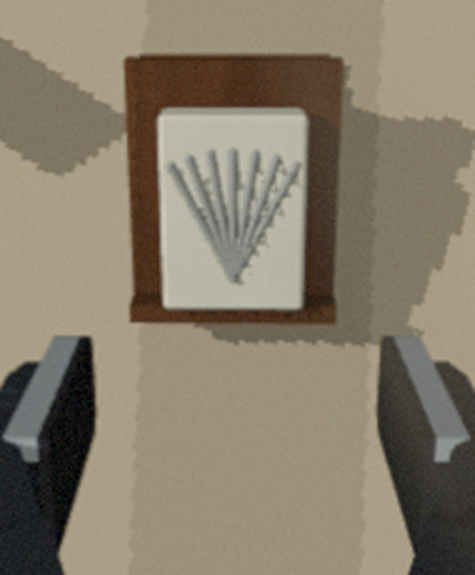

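```bash
python3 - <<'E'
from go import *
c=load('w12'); s=2.5
(ox,oy),yw,_=RESTS['n']; yw=np.radians(yw);E=np.array([np.cos(yw),np.sin(yw),0]);k=np.array([0,0,1.]);X=C20*E+S20*k;n=-S20*E+C20*k
B=np.array([ox,oy,0])-E*.038+k*.016
def hit(px,h):
    o,d=ray(c,[(180+(px[0]+.5)/s-.5,120+(px[1]+.5)/s-.5)]); t=((B+n*h-o)@n)/(d[0]@n); q=o+d[0]*t-B; return (q@X*1000).round(1),(q@np.cross(n,X)*1000).round(1)
print('plaque low edge top',hit((233,309),.014),'upper',hit((233,113),.014),'stop inner top edge',hit((145,306),.010),hit((320,307),.010),'board/stop',hit((145,297),0),'board top end',hit((234,58),0))
print('lateral plaque',hit((158,118),.014),hit((308,118),.014),hit((163,300),.014),hit((304,300),.014),'board',hit((126,65),0),hit((342,65),0))
cv2.imwrite('pics/w12d.png',cv2.resize(c['im'][225:255,225:325,::-1],None,fx=8,fy=8,interpolation=2))
E
```

```text
plaque low edge top (np.float64(0.3), np.float64(0.1)) upper (np.float64(62.4), np.float64(0.1)) stop inner top edge (np.float64(-0.6), np.float64(28.3)) (np.float64(-0.7), np.float64(-27.6)) board/stop (np.float64(-1.9), np.float64(29.5)) board top end (np.float64(76.5), np.float64(-0.1))
lateral plaque (np.float64(60.9), np.float64(21.8)) (np.float64(61.0), np.float64(-21.7)) (np.float64(3.3), np.float64(22.0)) (np.float64(3.5), np.float64(-22.1)) board (np.float64(74.3), np.float64(32.5)) (np.float64(74.5), np.float64(-32.6))
```

View pics/w12d.png

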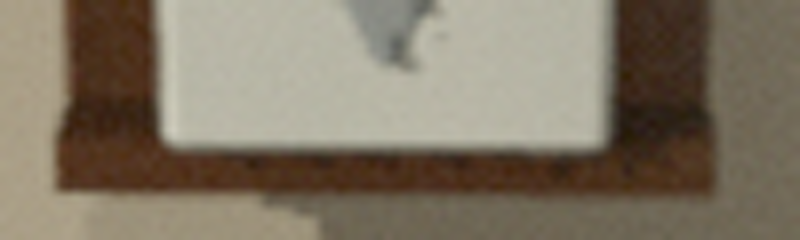

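```bash
python3 - <<'E'
from go import *
print(plan([.57,.29,.17],down(-104.5)),plan([.61,.307,.14],down(-75)))
E
```

```text
(array([22.85,  2.82,  2.2 ]), array([ -5.45, -19.09,  29.34])) (array([25.89,  2.24,  6.48]), array([ -0.4 , -19.63,   0.13]))
```

Call:
servo_tool --deltas '[2.2,0.3,0,0,0,0,4.5,0.5,0.4,0,0,0,4.5,0.6,0.4,0,0,0,4.5,0.6,0.4,0,0,0,4.4,0.5,0.4,0,0,0,2.4,0.3,0.4,0,0,0,0,0,0,-1.1,-3.9,5.9,0,0,0,-1.1,-3.9,5.9,0,0,0,-1.1,-3.9,5.9,0,0,0,-1.1,-3.9,5.9,0,0,0,-1.1,-3.7,5.9,0,0,0,0,0,0,0,0,0,0,0,0]' --jaw 8.5

```text
clock: 22.95
position: [0.5693, 0.2841, 0.1415]
ee_rot: [0.014, 0.99, -0.138, -0.027]
contact_force: [0.2, 0.6, 0.4]
width: 0.085
```

```bash
python3 - <<'E'
from go import *
p,R,s=pose();print(s['clock'],p,np.abs(s['qd']).max())
print(plan([.61,.307,.12],down(-104.5)))
snap('wrist','w13')
E
```

```text
22.95 [0.56928828 0.28411057 0.14153268] 0.03219852548465251
(array([ 3.39, -3.38,  1.87]), array([ 1.95,  2.82, -1.32]))
```

View pics/w13.png

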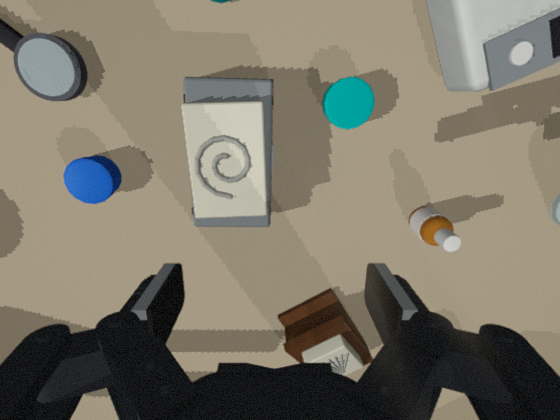

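```bash
cat > lp.py <<'E'
from q import *
import sys
fn=sys.argv[1]; c=load(fn);P=cloud(c)
for lo,hi,zt in ((.0405,.055,.046),(.022,.055,.032)):
    m=((P[...,2]>lo)&(P[...,2]<hi)&(np.hypot(P[...,0]-.609,P[...,1]-.307)<.08)&(c['d']>0)).astype(np.uint8); m=cv2.morphologyEx(m,2,np.ones((3,3)))
    cs=max(cv2.findContours(m,0,1)[0],key=cv2.contourArea).reshape(-1,2); W=onz(c,cs,zt)[:,:2]*1000
    print(zt,cv2.minAreaRect(W.astype(np.float32)),np.median(P[...,2][m>0]))
E
python3 lp.py w13; python3 - <<'E'
from h import *
c=load('w13');cv2.imwrite('pics/w13c.png',cv2.resize(c['im'][65:240,170:290,::-1],None,fx=4,fy=4,interpolation=2)[:,:])
E
```

```text
0.046 ((609.946533203125, 306.877685546875), (58.3994255065918, 87.75057983398438), 75.82256317138672) 0.0473904678460659
0.032 ((610.1653442382812, 305.8979797363281), (69.1079330444336, 119.44721984863281), 74.14173889160156) 0.046956694404742
```

View pics/w13c.png

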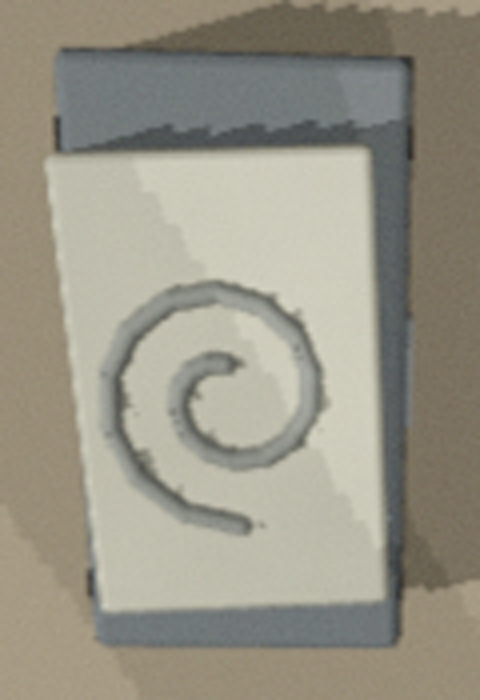

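```bash
python3 - <<'E'
from q import *
o=(170,65)
quad('w13',[(45,156),(371,146),(387,600),(99,613)],.046,o,4)
quad('w13',[(57,48),(412,56),(398,645),(96,643)],.032,o,4)
print(plan([.61,.307,.08],down(-104.5)))
E
```

```text
ctr [609.7 307.3] sides [57.5 87.1 57.9 87.3] dirs [-104.1  165.6   76.2  -14.7]
ctr [610.3 305.5] sides [ 64.5 118.5  64.9 118.1] dirs [-106.8  162.6   72.9  -17.6]
(array([ 3.6 , -3.54,  5.86]), array([ 1.96,  2.81, -1.32]))
```

Call:
servo_tool --deltas '[1.2,-1.2,0,1,1.4,-0.7,1.2,-1.2,0.5,1,1.4,-0.6,1.2,-1.1,1.5,0,0,0,0,0,1.5,0,0,0,0,0,0,0,0,0,0,0,0,0,0,0]'

```text
clock: 23.6
position: [0.6148, 0.312, 0.1056]
ee_rot: [-0.004, 0.993, -0.121, 0.007]
contact_force: [0.2, 0.6, 0.8]
width: 0.0848
```

```bash
python3 - <<'E'
from go import *
p,R,s=pose();print(s['clock'],p,np.abs(s['qd']).max())
print(plan([.6098,.3071,.0345],down(-104.5)))
E
```

```text
23.6 [0.61475326 0.31198325 0.10557887] 0.020687943707812507
(array([-0.45,  0.66,  7.1 ]), array([-0.51, -0.69,  0.62]))
```

Call:
servo_tool --deltas '[-0.2,0.3,0.5,-0.5,-0.7,0.6,-0.2,0.3,1.2,0,0,0,0,0,1.8,0,0,0,0,0,1.2,0,0,0,0,0,0,0,0,0,0,0,0,0,0,0]'

```text
clock: 24.2
position: [0.6091, 0.3068, 0.0585]
ee_rot: [-0.001, 0.992, -0.126, 0.002]
contact_force: [-0.1, -0.2, 0.6]
width: 0.0854
```

```bash
python3 - <<'E'
from go import *
p,R,s=pose();print(s['clock'],p,np.abs(s['qd']).max())
print(plan([.6098,.3071,.0345],down(-104.5)))
E
```

```text
24.2 [0.60914558 0.30682117 0.05848637] 0.014072521327393221
(array([ 0.05, -0.04,  2.4 ]), array([-0.12, -0.16,  0.04]))
```

Call:
servo_tool --deltas '[0,0,0.9,0,0,0,0,0,0.9,0,0,0,0,0,0.5,0,0,0,0,0,0,0,0,0,0,0,0,0,0,0]'

```text
clock: 24.7
position: [0.6102, 0.3071, 0.0347]
ee_rot: [-0.001, 0.992, -0.126, 0.003]
contact_force: [0.2, 0.2, 1.2]
width: 0.0849
```

```bash
python3 - <<'E'
from go import *
p,R,s=pose();print(s['clock'],p,np.abs(s['qd']).max())
print(plan([.6098,.3071,.0345],down(-104.5)))
E
```

```text
24.7 [0.61016268 0.30711691 0.03471142] 0.007395371972575527
(array([-0.03,  0.01,  0.02]), array([-0.19, -0.28,  0.05]))
```

Call:
servo_tool --deltas '[0,0,0,0,0,0,0,0,0,0,0,0,0,0,0,0,0,0,0,0,0,0,0,0,0,0,0,0,0,0]' --jaw 5 --grip_force 40

```text
clock: 25.2
position: [0.6107, 0.3073, 0.0357]
ee_rot: [-0.002, 0.992, -0.126, 0.003]
contact_force: [0.4, 0.3, -1.1]
width: 0.0565
```

Call:
servo_tool --deltas '[0,0,-0.5,0,0,0,0,0,-1.5,0,0,0,0,0,-2.5,0,0,0,0,0,-3,0,0,0,0,0,-3,0,0,0,0,0,-1.5,0,0,0,0,0,0,0,0,0,0,0,0,0,0,0]'

```text
clock: 26.0
position: [0.6084, 0.3064, 0.1592]
ee_rot: [-0.001, 0.992, -0.126, 0.001]
contact_force: [-0.7, -0.4, -1.1]
width: 0.0564
```

```bash
python3 - <<'E'
from go import *
p,R,s=pose();print(s['clock'],p,R.as_quat(),np.abs(s['qd']).max(),s['qpos'].round(2))
snap('wrist','w14')
E
```

```text
26.0 [0.60838678 0.30643696 0.1592497 ] [ 9.92060483e-01 -1.25753806e-01  1.28161671e-03 -5.79399513e-04] 0.01204961246019427 [ 0.36  0.48  1.37 -0.    1.29  2.19]
```

View pics/w14.png

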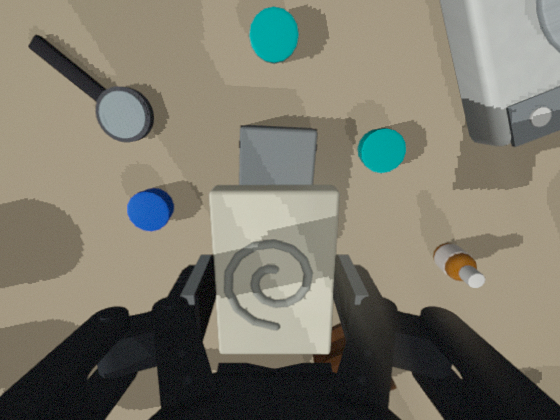

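```bash
python3 - <<'E'
from q import *
c=load('w14');P=cloud(c); print(P[230,250],P[340,300])
cv2.imwrite('pics/w14c.png',cv2.resize(c['im'][175:365,200:345,::-1],None,fx=4,fy=4,interpolation=2)[:,:])
E
```

```text
[0.6352307  0.31132843 0.17040646] [0.57177665 0.30280643 0.17176511]
```

View pics/w14c.png

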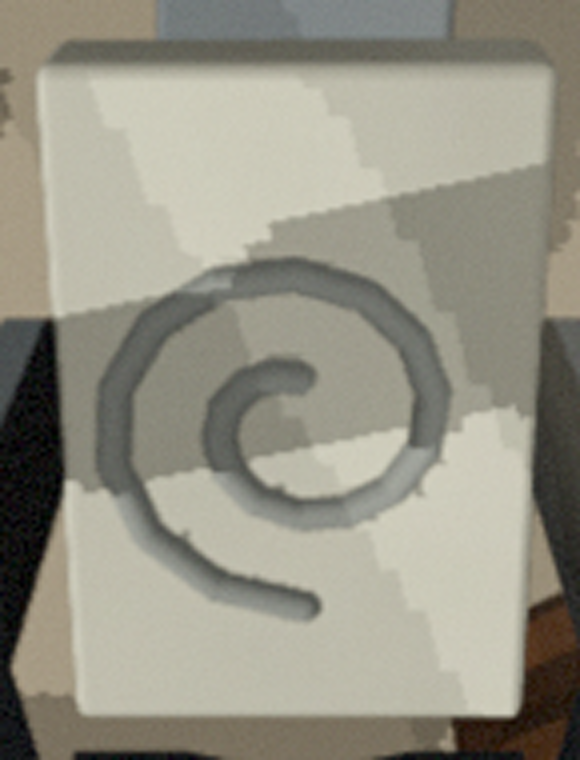

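```bash
python3 - <<'E'
from q import *
p,R,s=pose(); w=quad('w14',[(37,65),(555,67),(520,717),(79,716)],.1697,(200,175),4)
p=np.array([.6084,.3064,.15925]); q=[9.92060483e-01,-1.25753806e-01,1.28161671e-03,-5.79399513e-04];R=Ro.from_quat(q)
T=R.inv().apply(np.c_[w,np.full(4,.1697)]-p); print((T*1000).round(1),T.mean(0)*1000)
print(plan([.32,-.27,.18],down(-94.5)))
E
```

```text
ctr [607.5 307.1] sides [57.  87.8 57.6 87.9] dirs [-104.7  166.    75.4  -14.4]
[[ 43.  -29.2 -10.3]
 [ 42.8  27.8 -10.4]
 [-45.   28.5 -10.6]
 [-44.9 -29.1 -10.5]] [ -1.0293052   -0.51640956 -10.45174864]
(array([-13.54,  63.01,  -2.21]), array([-0.07, -0.14, -9.95]))
```

Call:
servo_tool --deltas '[-0.3,1.5,-0.3,0,0,0,-0.7,3.2,-0.4,0,0,0,-1,4.7,-0.3,0,0,0,-1,4.7,-0.3,0,0,0,-1,4.7,-0.3,0,0,0,-1,4.7,-0.3,0,0,0,-1,4.7,0,0,0,0,-1,4.7,0,0,0,0,-1,4.7,0,0,0,0,-1,4.7,0,0,0,0,-1,4.7,0,0,0,0,-1,4.7,0,0,0,0,-1,4.5,0,0,0,0,-0.9,3.5,0,0,0,-3,-0.6,2,0,0,0,-4,0,0,0,0,0,-3,0,0,0,0,0,0,0,0,0,0,0,0]'

```text
clock: 27.85
position: [0.2921, -0.2738, 0.1658]
ee_rot: [-0.0, 0.999, -0.036, -0.017]
contact_force: [0.3, -0.2, -1.2]
width: 0.0563
```

```bash
python3 - <<'E'
from go import *
p,R,s=pose();print(s['clock'],p,np.abs(s['qd']).max(),s['qpos'].round(2),s['width'])
snap('wrist','w15')
print(plan([.32,-.27,.18],down(-94.5)))
E
```

```text
27.85 [ 0.29207167 -0.27377712  0.16578962] 0.021621407060450206 [-0.9   0.08  1.93 -0.03  1.15  0.75] 0.05629187831349337
(array([ 2.71, -0.54, -1.52]), array([0.05, 1.93, 0.36]))
```

View pics/w15.png

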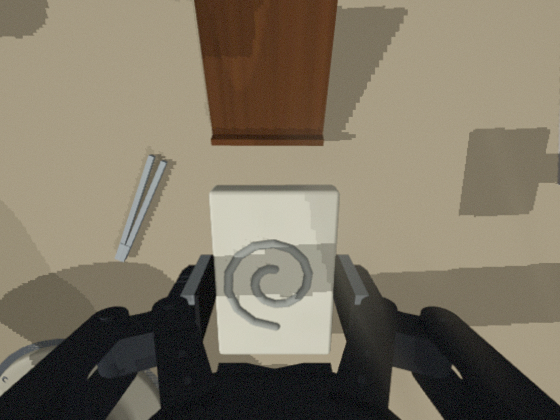

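```bash
python3 rest.py w15 270 70 .1 .104 -.05; python3 - <<'E'
from h import *
c=load('w15'); cv2.imwrite('pics/w15c.png',cv2.resize(c['im'][0:160,185:350,::-1],None,fx=3.5,fy=3.5,interpolation=2))
E
```

```text
slope 20.00010624132517 yaw by gradient -4.43367731841009 inl 0.9701115424909103
yaw -4.453489243642182 width 0.0989108441724951 len along horiz 0.09617699249223494 (np.float64(-0.0035848187326166705), np.float64(0.003584818739059562), np.float64(-0.004820659206549427))
origin(top edge) [ 0.38908124 -0.27472626] plane z there 0.03468813755159328 expected 0.03419851171331012
origin from low edge [ 0.3906276 -0.2748467]
```

View pics/w15c.png

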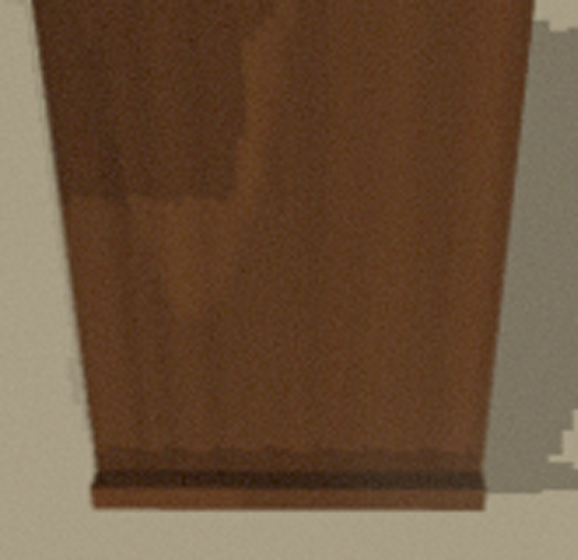

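```bash
python3 - <<'E'
from q import *
c=load('w15'); s=3.5; k=lambda pts:[(185+(x+.5)/s-.5,(y+.5)/s-.5) for x,y in pts]
B=onz(c,k([(98,471),(483,470)]),.016)[:,:2]; S=onz(c,k([(93,488),(486,487)]),.0254)[:,:2]
yw=np.radians(-4.45); E=np.array([np.cos(yw),np.sin(yw)])
print('w',np.linalg.norm(B[0]-B[1]),np.linalg.norm(S[0]-S[1]),'yaw',np.degrees(np.arctan2(*(B[0]-B[1])[::-1]))-90)
print('from stop line',B.mean(0)+E*.05,'from stop top edge',S.mean(0)+E*(.05+.010*np.sin(np.radians(20))))
E
```

```text
w 0.0999928548144588 0.0992873839919194 yaw -4.0481403649756516
from stop line [ 0.39126811 -0.27528896] from stop top edge [ 0.39159579 -0.2752245 ]
```

Origin is about (0.391, -0.275), yaw -4.4°. I'll pitch and approach.

```bash
sed -i "s/'w':((.391,-.277),-4.5/'w':((.391,-.275),-4.4/" tgt.py; python3 - <<'E'
from go import *
show('w',[-.001,-.0003,.0036],((0,0),(.004,.05)))
E
```

```text
t 27.9 [ 0.2921 -0.2734  0.1657] F [-0.4  0.2 -1.7] qd 0.017 w 0.0565
(0, 0) [ 0.382  -0.2746  0.0347] [ 9.41 -0.54 12.79] [ 0.   21.93  0.27]
(0.004, 0.05) [ 0.3687 -0.2736  0.0831] [ 7.92 -0.54  8.  ] [ 0.   21.93  0.27]
```

Call:
servo_tool --deltas '[0,0,0,0,5,0,0,0,0,0,6,0,0,0,0,0,6,0,0,0,0,0,4.7,0,0,0,0,0,0,0,0,0,0,0,0,0]'

```text
clock: 28.5
position: [0.2938, -0.2689, 0.1647]
ee_rot: [0.006, 0.984, -0.033, 0.177]
contact_force: [0.2, -0.1, -1.1]
width: 0.0567
```

```bash
python3 - <<'E'
from go import *
show('w',[-.001,-.0003,.0036],((0,0),(.004,.04)))
E
```

```text
t 28.5 [ 0.2938 -0.2689  0.1647] F [ 0.2 -0.1 -1.1] qd 0.019 w 0.0567
(0, 0) [ 0.382  -0.2746  0.0347] [ 3.76 -0.02 15.26] [-0.19 -0.36  0.52]
(0.004, 0.04) [ 0.3721 -0.2738  0.0737] [ 4.19 -0.03 11.26] [-0.19 -0.36  0.52]
```

Call:
servo_tool --deltas '[0.4,0,1.5,0,0,0,0.9,0,2.8,0,0,0,0.9,0,2.9,0,0,0,0.7,0,2.5,0,0,0,0.2,0,1.2,0,0,0,0,0,0,0,0,0.5,0,0,0,0,0,0,0,0,0,0,0,0]'

```text
clock: 29.3
position: [0.3715, -0.2742, 0.0728]
ee_rot: [0.007, 0.984, -0.03, 0.175]
contact_force: [0.4, 0.7, -1.2]
width: 0.0568
```

```bash
python3 - <<'E'
from go import *
show('w',[-.001,-.0003,.0036],((0,0),(.004,.04)))
snap('wrist','w16')
E
```

```text
t 29.3 [ 0.3715 -0.2742  0.0728] F [ 0.4  0.7 -1.2] qd 0.015 w 0.0568
(0, 0) [ 0.382  -0.2746  0.0347] [-0.33 -0.04  3.94] [-0.1  -0.13  0.93]
(0.004, 0.04) [ 0.3721 -0.2738  0.0737] [ 0.08 -0.04 -0.06] [-0.1  -0.13  0.93]
```

View pics/w16.png

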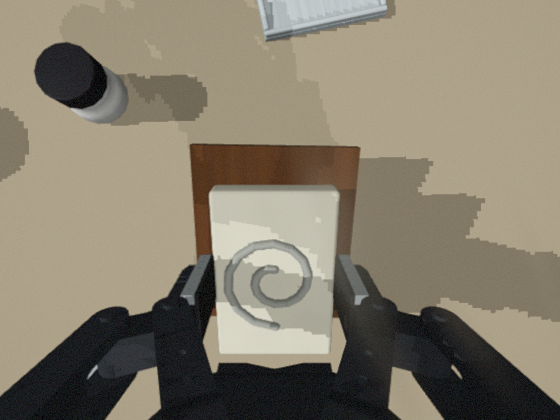

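Call:
servo_tool --deltas '[0,0,0.5,0,0,0.9,0,0,1,0,0,0,0,0,1,0,0,0,0,0,0.7,0,0,0,0,0,0,0,0,0,0,0,0,0,0,0]'

```text
clock: 29.95
position: [0.383, -0.2767, 0.0418]
ee_rot: [0.008, 0.984, -0.039, 0.175]
contact_force: [-0.1, -0.1, -1.6]
width: 0.0565
```

```bash
python3 - <<'E'
from go import *
show('w',[-.001,-.0003,.0036],((0,0),(.003,.003)))
E
```

```text
t 29.95 [ 0.383  -0.2767  0.0418] F [-0.1 -0.1 -1.6] qd 0.016 w 0.0565
(0, 0) [ 0.382  -0.2746  0.0347] [-0.35 -0.2   0.62] [ 0.12 -0.23 -0.15]
(0.003, 0.003) [ 0.3838 -0.2747  0.0386] [-0.05 -0.2   0.32] [ 0.12 -0.23 -0.15]
```

Call:
servo_tool --deltas '[0,-0.15,0.2,0,-0.2,0,0,-0.05,0.2,0,0,0,0,0,0,0,0,0,0,0,0,0,0,0]'

```text
clock: 30.35
position: [0.3847, -0.2748, 0.0379]
ee_rot: [0.008, 0.984, -0.039, 0.174]
contact_force: [-0.1, -0.6, -1.7]
width: 0.0567
```

```bash
python3 - <<'E'
from go import *
show('w',[-.001,-.0003,.0036],((0,0),(.003,.003)))
E
```

```text
t 30.35 [ 0.3847 -0.2748  0.0379] F [-0.1 -0.6 -1.7] qd 0.003 w 0.0567
(0, 0) [ 0.382  -0.2746  0.0347] [-0.36  0.    0.21] [ 0.14 -0.03 -0.15]
(0.003, 0.003) [ 0.3838 -0.2747  0.0386] [-0.06  0.   -0.09] [ 0.14 -0.03 -0.15]
```

Slide downslope, about 2 mm above the board, until the stop is felt.

Call:
servo_tool --deltas '[-0.15,0,0,0,0,0,-0.1,0,0,0,0,0,0,0,0,0,0,0]'

```text
clock: 30.65
position: [0.3822, -0.2747, 0.0374]
ee_rot: [0.008, 0.984, -0.039, 0.174]
contact_force: [-0.4, -0.1, -1.9]
width: 0.0564
```

Call:
servo_tool --deltas '[-0.12,0,0,0,0,0,0,0,0,0,0,0]'

```text
clock: 30.85
position: [0.3813, -0.2749, 0.0373]
ee_rot: [0.008, 0.984, -0.039, 0.174]
contact_force: [-0.1, -0.4, -1.4]
width: 0.0561
```

```bash
python3 - <<'E'
from go import *
show('w',[-.001,-.0003,.0036],((0,0),))
E
```

```text
t 30.85 [ 0.3813 -0.2749  0.0373] F [-0.1 -0.4 -1.4] qd 0.004 w 0.0561
(0, 0) [ 0.382  -0.2746  0.0347] [-0.02 -0.04  0.26] [ 0.21 -0.11 -0.16]
```

Call:
servo_tool --deltas '[0,0,0.15,0,0,0]'

```text
clock: 30.95
position: [0.3818, -0.2751, 0.036]
ee_rot: [0.008, 0.984, -0.039, 0.174]
contact_force: [-0.1, 0.3, -0.7]
width: 0.057
```

Call:
servo_tool --deltas '[-0.12,0,0,0,0,0]'

```text
clock: 31.05
position: [0.3816, -0.2752, 0.0359]
ee_rot: [0.008, 0.984, -0.04, 0.175]
contact_force: [8.3, 2.3, 1.9]
width: 0.0566
```

Call:
servo_tool --deltas '[-0.12,0,0,0,0,0]'

```text
clock: 31.15
position: [0.3816, -0.2752, 0.0361]
ee_rot: [0.008, 0.983, -0.04, 0.176]
contact_force: [6.0, 1.5, 1.1]
width: 0.0567
```

```bash
python3 - <<'E'
from go import *
show('w',[-.001,-.0003,.0036],((0,0),))
E
```

```text
t 31.15 [ 0.3816 -0.2752  0.0361] F [6.  1.5 1.1] qd 0.054 w 0.0567
(0, 0) [ 0.382  -0.2746  0.0347] [-0.02 -0.07  0.14] [ 0.19 -0.34 -0.27]
```

Call:
servo_tool --deltas '[-0.03,-0.07,0.1,0.1,-0.4,-0.2,0,0,0,0,0,0]'

```text
clock: 31.35
position: [0.382, -0.2749, 0.0352]
ee_rot: [0.008, 0.984, -0.038, 0.173]
contact_force: [0.7, 0.3, -0.5]
width: 0.0569
```

Call:
servo_tool --deltas '[-0.05,-0.03,0.1,0,0,0]'

```text
clock: 31.45
position: [0.3822, -0.275, 0.0347]
ee_rot: [0.008, 0.984, -0.038, 0.173]
contact_force: [-10.6, 0.6, 24.8]
width: 0.0564
```

```bash
python3 - <<'E'
from go import *
show('w',[-.001,-.0003,.0036],((0,0),))
E
```

```text
t 31.45 [ 0.3822 -0.275   0.0347] F [-10.6   0.6  24.8] qd 0.038 w 0.0564
(0, 0) [ 0.382  -0.2746  0.0347] [-0.02 -0.03 -0.01] [ 0.16  0.   -0.01]
```

Call:
servo_tool --deltas '[-0.1,0,0.02,0,0,0]'

```text
clock: 31.55
position: [0.382, -0.2751, 0.035]
ee_rot: [0.008, 0.984, -0.039, 0.174]
contact_force: [6.3, 2.6, 2.4]
width: 0.0566
```

Call:
servo_tool --deltas '[-0.1,0,0.03,0,0,0]'

```text
clock: 31.65
position: [0.382, -0.2751, 0.035]
ee_rot: [0.008, 0.984, -0.039, 0.175]
contact_force: [5.8, 1.8, 2.6]
width: 0.0567
```

Call:
servo_tool --deltas '[0,0,0.03,0,0,0,0,0,0,0,0,0,0,0,0,0,0,0]' --jaw 7

```text
clock: 31.95
position: [0.3812, -0.2749, 0.034]
ee_rot: [0.008, 0.984, -0.039, 0.174]
contact_force: [0.4, -0.4, -0.1]
width: 0.07
```

Call:
servo_tool --deltas '[0,0,-1,0,0,0,0,0,-2,0,0,0,0,0,-3,0,0,0,-1,0,-3,0,0,0,-2,0,0,0,0,0,-1,0,0,0,0,0,0,0,0,0,0,0,0,0,0,0,0,0]'

```text
clock: 32.75
position: [0.3076, -0.2694, 0.1102]
ee_rot: [0.01, 0.984, -0.038, 0.172]
contact_force: [0.2, 0.3, 0.4]
width: 0.0701
```

```bash
python3 - <<'E'
from go import *
show('w',[-.001,-.0003,.0036],((0,0),))
snap('wrist','w17')
E
```

```text
t 32.75 [ 0.3076 -0.2694  0.1102] F [0.2 0.3 0.4] qd 0.012 w 0.0701
(0, 0) [ 0.382  -0.2746  0.0347] [ 4.46 -0.13  9.63] [0.43 0.19 0.  ]
```

View pics/w17.png

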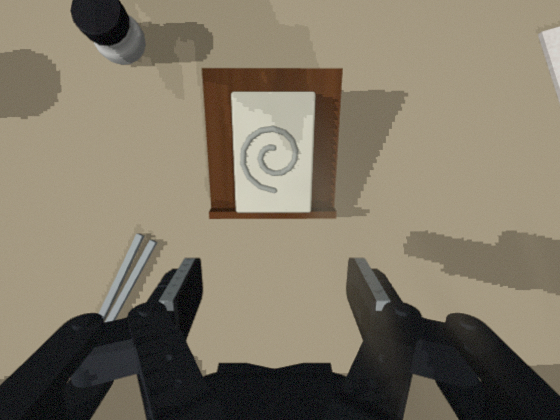

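```bash
python3 - <<'E'
from go import *
c=load('w17'); cv2.imwrite('pics/w17c.png',cv2.resize(c['im'][60:225,195:350,::-1],None,fx=3.5,fy=3.5,interpolation=2))
E
```

```text
(no output)
```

View pics/w17c.png

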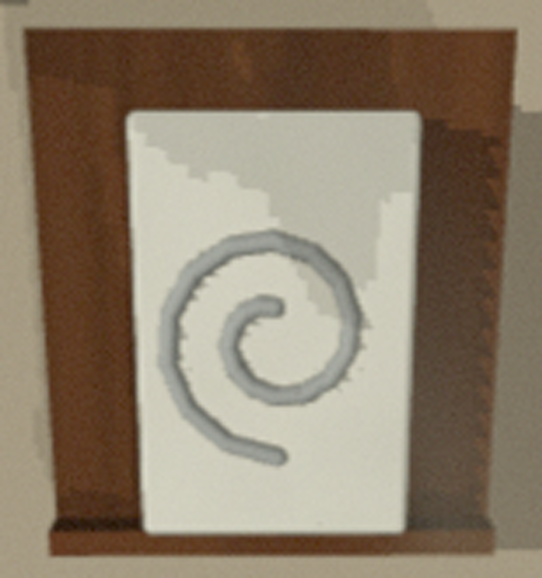

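```bash
python3 - <<'E'
from go import *
c=load('w17'); s=3.5
(ox,oy),yw,_=RESTS['w']; yw=np.radians(yw);E=np.array([np.cos(yw),np.sin(yw),0]);k=np.array([0,0,1.]);X=C20*E+S20*k;n=-S20*E+C20*k
B=np.array([ox,oy,0])-E*.05+k*.016
def hit(px,h):
    o,d=ray(c,[(195+(px[0]+.5)/s-.5,60+(px[1]+.5)/s-.5)]); t=((B+n*h-o)@n)/(d[0]@n); q=o+d[0]*t-B; return float((q@X*1000).round(1)),float((q@np.cross(n,X)*1000).round(1))
print('plaque low',hit((275,533),.014),'up',hit((273,113),.014),'stop top inner',hit((100,531),.010),hit((450,531),.010),'board end',hit((270,30),0))
print('plaque lat',hit((128,120),.014),hit((420,120),.014),hit((144,525),.014),hit((407,525),.014),'board',hit((26,40),0),hit((516,40),0),hit((52,500),0),hit((487,500),0))
E
```

```text
plaque low (1.3, -0.6) up (88.3, -0.3) stop top inner (0.5, 38.6) (0.3, -39.9) board end (104.6, 0.3)
plaque lat (87.0, 28.2) (87.0, -29.1) (3.3, 28.2) (3.1, -29.6) board (102.7, 49.9) (102.7, -49.9) (4.7, 51.0) (4.5, -49.8)
```

Call:
servo_tool --deltas '[0,0,-1.5,0,-5,1,0,0,-2,0,-6,3,0,0,-2,0,-5,4,0,0,0,0,-4,4,0,0,0,0,0,0]' --jaw 8.5

```text
clock: 33.3
position: [0.2953, -0.2675, 0.1639]
ee_rot: [-0.01, 0.989, -0.146, -0.006]
contact_force: [0.1, 0.9, -0.3]
width: 0.0847
```

```bash
python3 - <<'E'
from go import *
p,R,s=pose();print(p,plan([.58,.295,.17],down(-107)))
E
```

```text
[ 0.29532485 -0.26753201  0.16392069] (array([ 11.06, -62.07,   0.37]), array([-1.05,  0.82,  0.26]))
```

Call:
servo_tool --deltas '[0.4,-2,-0.2,-0.5,0.4,0,0.7,-3.8,-0.1,-0.5,0.4,0,0.9,-4.7,0,0,0,0,0.9,-4.7,0,0,0,0,0.9,-4.7,0,0,0,0,0.9,-4.7,0,0,0,0,0.9,-4.7,0,0,0,0,0.9,-4.7,0,0,0,0,0.9,-4.7,0,0,0,0,0.9,-4.7,0,0,0,0,0.9,-4.7,0,0,0,0,0.9,-4.5,0,0,0,0,0.7,-3.8,0,0,0,0,0.4,-2,0,0,0,0,0,0,0,0,0,0,0,0,0,0,0,0]'

```text
clock: 34.9
position: [0.5689, 0.2848, 0.159]
ee_rot: [-0.004, 0.991, -0.131, -0.001]
contact_force: [0.7, 0.2, 0.0]
width: 0.0849
```

```bash
python3 - <<'E'
from go import *
p,R,s=pose();print(s['clock'],p,np.abs(s['qd']).max(),plan([.58,.295,.12],down(-107)))
snap('wrist','w18')
c=load('w18');P=cloud(c)
m=((P[...,2]>.024)&(P[...,2]<.05)&(np.hypot(P[...,0]-.609,P[...,1]-.307)<.09)&(c['d']>0)).astype(np.uint8); m=cv2.morphologyEx(m,2,np.ones((3,3)))
cs=max(cv2.findContours(m,0,1)[0],key=cv2.contourArea).reshape(-1,2); W=onz(c,cs,.032)[:,:2]*1000
print(cv2.minAreaRect(W.astype(np.float32)))
E
```

```text
34.9 [0.56893884 0.28481446 0.15901446] 0.018302486008940244 (array([ 0.81, -1.24,  3.91]), array([-0.42,  0.18,  1.92]))
((609.755126953125, 305.1472473144531), (67.70653533935547, 119.27823638916016), 73.55509185791016)
```

View pics/w18.png

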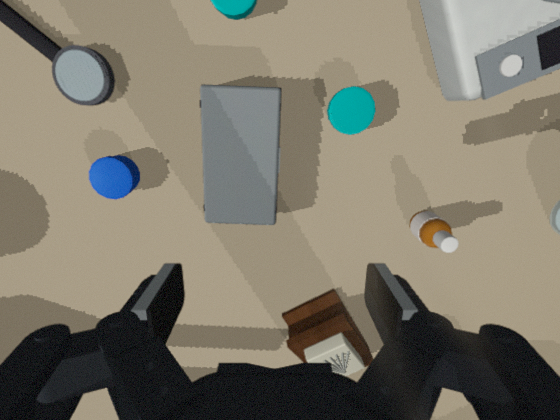

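Call:
servo_tool --deltas '[1.8,-1.2,0.3,-0.2,0.1,0.9,1.8,-1.3,1,-0.2,0.1,0.8,0.9,-0.7,1.5,0,0,0,0,0,1.5,0,0,0,0,0,1,0,0,0,0,0,0,0,0,0,0,0,0,0,0,0]'

```text
clock: 35.65
position: [0.6175, 0.294, 0.1033]
ee_rot: [0.002, 0.989, -0.149, -0.003]
contact_force: [-0.2, 0.9, 0.3]
width: 0.085
```

```bash
python3 - <<'E'
from go import *
p,R,s=pose();print(s['clock'],p,np.abs(s['qd']).max(),plan([.61,.3055,.012],down(-106.8)))
E
```

```text
35.65 [0.61747082 0.29397698 0.10325704] 0.02257270380557553 (array([-1.01, -0.92,  9.13]), array([ 0.25,  0.28, -0.3 ]))
```

Call:
servo_tool --deltas '[-0.5,-0.5,0.5,0,0,0,-0.4,-0.4,1.5,0,0,0,0,0,1.6,0,0,0,0,0,0.8,0,0,0,0,0,0,0,0,0,0,0,0,0,0,0]'

```text
clock: 36.25
position: [0.611, 0.3076, 0.0618]
ee_rot: [-0.0, 0.989, -0.148, -0.0]
contact_force: [0.3, 0.4, -0.7]
width: 0.0848
```

```bash
python3 - <<'E'
from go import *
p,R,s=pose();print(s['clock'],p,np.abs(s['qd']).max(),plan([.61,.3055,.012],down(-106.8)))
snap('wrist','w19')
E
```

```text
36.25 [0.61101747 0.30758967 0.06175981] 0.005250373534547092 (array([-0.03,  0.23,  4.98]), array([-0.03,  0.03, -0.27]))
```

View pics/w19.png

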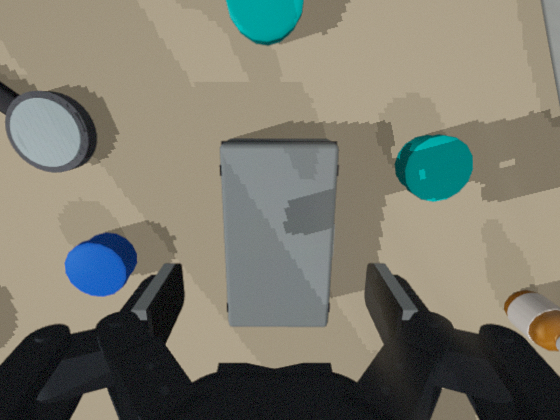

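Call:
servo_tool --deltas '[0,0.15,0.5,0,0,0,0,0.08,1.3,0,0,0,0,0,1.3,0,0,0,0,0,1,0,0,0,0,0,0.7,0,0,0,0,0,0,0,0,0,0,0,0,0,0,0]'

```text
clock: 37.0
position: [0.6109, 0.3051, 0.0101]
ee_rot: [-0.001, 0.989, -0.149, 0.0]
contact_force: [0.0, 0.1, -0.3]
width: 0.0849
```

```bash
python3 - <<'E'
from go import *
p,R,s=pose();print(s['clock'],p,np.abs(s['qd']).max(),s['contact_force'],plan([.61,.3055,.012],down(-106.8)))
E
```

```text
37.0 [0.61088755 0.30510738 0.01011621] 0.011711801563976696 [ 0.04323527  0.11980344 -0.34837958] (array([-0.1 , -0.01, -0.19]), array([-0.07, -0.01, -0.3 ]))
```

Call:
servo_tool --deltas '[0,0,-0.2,0,0,0,0,0,0,0,0,0,0,0,0,0,0,0,0,0,0,0,0,0,0,0,0,0,0,0]' --jaw 6 --grip_force 40

```text
clock: 37.5
position: [0.611, 0.3051, 0.0129]
ee_rot: [-0.001, 0.989, -0.149, 0.0]
contact_force: [0.2, 0.4, -2.6]
width: 0.0649
```

Call:
servo_tool --deltas '[0,0,-0.5,0,0,0,0,0,-1.5,0,0,0,0,0,-2.5,0,0,0,0,0,-3,0,0,0,0,0,-3,0,0,0,0,0,-2.5,0,0,0,0,0,0,0,0,0,0,0,0,0,0,0]'

```text
clock: 38.3
position: [0.61, 0.3048, 0.1518]
ee_rot: [-0.001, 0.989, -0.149, 0.0]
contact_force: [-0.3, -1.4, -3.7]
width: 0.0649
```

```bash
python3 - <<'E'
from go import *
p,R,s=pose();print(s['clock'],p,R.as_quat().round(4),np.abs(s['qd']).max(),s['contact_force'],plan([.60,-.26,.15],down(-81)),s['qpos'].round(2))
snap('wrist','w20')
E
```

```text
38.3 [0.61000709 0.30483365 0.15180099] [ 9.889e-01 -1.486e-01  3.000e-04 -6.000e-04] 0.02706345372703751 [-0.28176636 -1.35533585 -3.69488016] (array([15.64, 54.28,  0.11]), array([ -0.07,  -0.04, -26.09])) [0.36 0.48 1.38 0.   1.28 2.23]
```

View pics/w20.png

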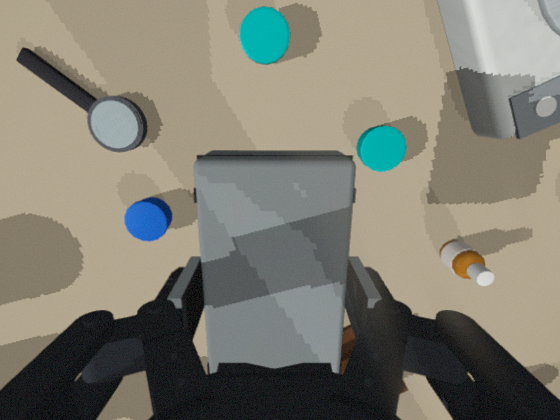

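```bash
python3 - <<'E'
from q import *
p,R,s=pose();print(plan([.53,-.31,.16],down(-106.8)))
p0=np.array([.61,.30483,.1518]);R0=Ro.from_quat([9.889e-01,-1.486e-01,3.000e-04,-6.000e-04])
c=load('w20');w=onz(c,[(198,161),(353,161),(209,365),(344,368)],.1709);print((R0.inv().apply(w-p0)*1000).round(1))
E
```

```text
(array([10.39, 61.14, -0.91]), array([-0.1 , -0.06, -0.29]))
[[ 57.6 -30.9 -19. ]
 [ 57.6  31.  -19.1]
 [-43.8 -32.8 -19.1]
 [-45.6  34.2 -19.2]]
```

Call:
servo_tool --deltas '[0.3,2,-0.2,0,0,0,0.6,3.8,-0.2,0,0,0,0.8,4.7,-0.2,0,0,0,0.8,4.7,-0.2,0,0,0,0.8,4.7,0,0,0,0,0.8,4.7,0,0,0,0,0.8,4.7,0,0,0,0,0.8,4.7,0,0,0,0,0.8,4.7,0,0,0,0,0.8,4.7,0,0,0,0,0.8,4.7,0,0,0,0,0.8,4.5,0,0,0,0,0.6,3.8,0,0,0,0,0.4,2,0,0,0,-6,0,0,0,0,0,-7,0,0,0,0,0,-7,0,0,0,0,0,-6,0,0,0,0,0,0,0,0,0,0,0,0]'

```text
clock: 40.25
position: [0.5027, -0.3114, 0.1311]
ee_rot: [-0.007, 0.996, 0.083, -0.025]
contact_force: [0.2, -0.1, -2.6]
width: 0.0648
```

```bash
python3 - <<'E'
from go import *
p,R,s=pose();print(s['clock'],p,np.abs(s['qd']).max(),s['width'],plan([.61,-.311,.06],down(-80.9)))
snap('wrist','w21')
E
```

```text
40.25 [ 0.50266703 -0.31144462  0.13110082] 0.018180948907830046 0.06482694716461278 (array([10.93,  1.86,  6.54]), array([-1.05,  2.84,  0.41]))
```

View pics/w21.png

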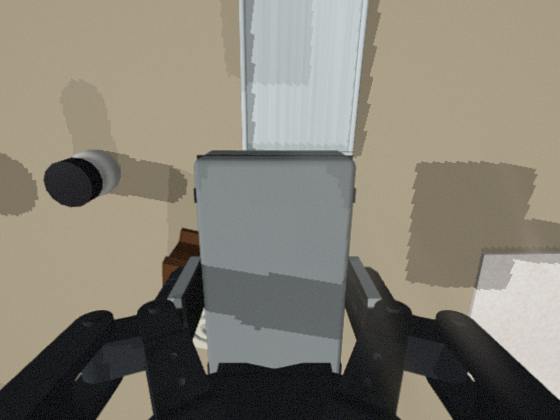

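```bash
python3 - <<'E'
from q import *
c=load('w21');cv2.imwrite('pics/w21c.png',cv2.resize(c['im'][0:160,220:390,::-1],None,fx=3.5,fy=3.5,interpolation=2))
E
```

```text
(no output)
```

View pics/w21c.png

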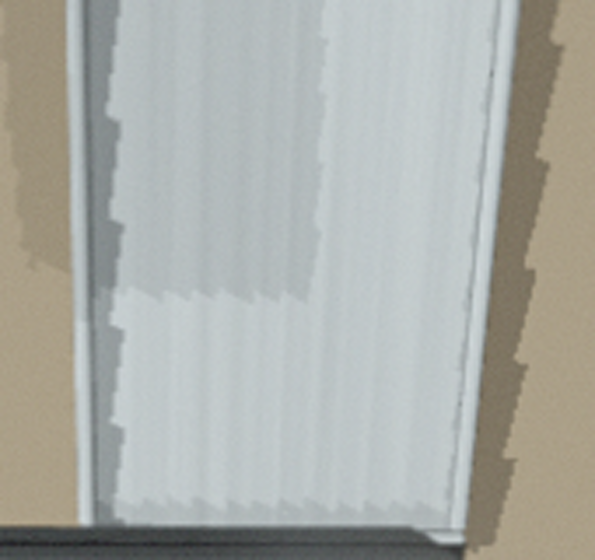

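```bash
python3 - <<'E'
from q import *
c=load('w21');s=3.5;k=lambda pts:[(220+(x+.5)/s-.5,(y+.5)/s-.5) for x,y in pts]
L=onz(c,k([(67,0),(80,522)]),.009)[:,:2];Rr=onz(c,k([(518,0),(465,540)]),.009)[:,:2]
a=lambda v:np.degrees(np.arctan2(v[1],v[0]))
print(L,Rr,a(L[0]-L[1]),a(Rr[0]-Rr[1]))
y=np.radians(9.2);E=np.array([np.cos(y),np.sin(y)]);F=np.array([-E[1],E[0]])
print('lat',L@F,Rr@F,'mid',(L@F).mean()/2+(Rr@F).mean()/2,'my est',np.array([.6095,-.311])@F, 'low corner along',Rr[1]@E,'center along by corner',Rr[1]@E+.074,'est',np.array([.6095,-.311])@E)
E
```

```text
[[ 0.64049047 -0.26057787]
 [ 0.5357316  -0.27679443]] [[ 0.65500312 -0.35075558]
 [ 0.54688056 -0.36804186]] 8.799478195746723 9.083386834711368
lat [-0.35962824 -0.35888722] [-0.45096623 -0.45074338] mid -0.4050562679808889 my est -0.4044469623358726 low corner along 0.48100266531143243 center along by corner 0.5550026653114324 est 0.5519365041898255
```

Call:
servo_tool --deltas '[1.2,0.3,0,-0.5,1.4,0.2,2.5,0.4,0,-0.5,1.4,0.2,3,0.5,0,0,0,0,2.5,0.4,0.5,0,0,0,1.3,0.2,0.5,0,0,0,0,0,0,0,0,0,0,0,0,0,0,0]'

```text
clock: 41.0
position: [0.6198, -0.3106, 0.1185]
ee_rot: [0.0, 0.997, 0.078, 0.005]
contact_force: [-0.6, 0.1, -2.3]
width: 0.0649
```

```bash
python3 - <<'E'
from go import *
p,R,s=pose();print(s['clock'],p,np.abs(s['qd']).max(),s['width'],plan([.612,-.311,.018],down(-81)))
E
```

```text
41.0 [ 0.61977602 -0.31058069  0.11850608] 0.016545388919507888 0.0649255048302375 (array([-0.87, -0.09, 10.04]), array([ 0.08, -0.54, -0.08]))
```

Call:
servo_tool --deltas '[-0.4,0,1,0,-0.3,0,-0.4,-0.1,2,0,-0.2,0,0,0,2.3,0,0,0,0,0,1.7,0,0,0,0,0,0.8,0,0,0,0,0,0,0,0,0,0,0,0,0,0,0]'

```text
clock: 41.7
position: [0.6042, -0.3111, 0.0377]
ee_rot: [0.0, 0.997, 0.076, -0.002]
contact_force: [0.3, -0.1, -2.6]
width: 0.0647
```

```bash
python3 - <<'E'
from go import *
p,R,s=pose();print(s['clock'],p,np.abs(s['qd']).max(),s['width'],plan([.612,-.311,.018],down(-81)))
snap('wrist','w22')
E
```

```text
41.7 [ 0.60416028 -0.31108471  0.03771508] 0.00896073186208423 0.06471187907895672 (array([0.79, 0.11, 1.97]), array([ 0.  ,  0.27, -0.27]))
```

View pics/w22.png

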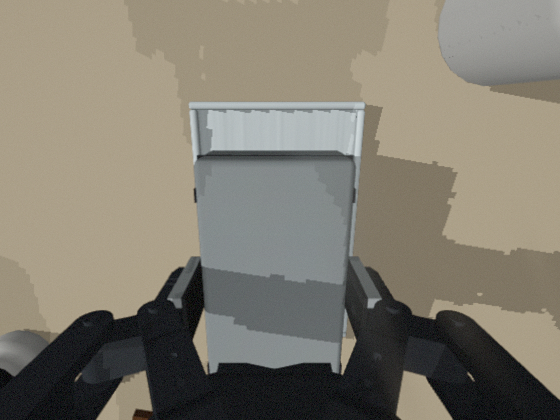

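Call:
servo_tool --deltas '[0.4,0.05,0,0,0,0,0.4,0.05,0.4,0,0,0,0,0,0.7,0,0,0,0,0,0.3,0,0,0,0,0,0,0,0,0,0,0,0,0,0,0]'

```text
clock: 42.35
position: [0.615, -0.3119, 0.0256]
ee_rot: [0.002, 0.997, 0.076, 0.0]
contact_force: [-0.0, 0.1, -2.3]
width: 0.0646
```

```bash
python3 - <<'E'
from go import *
p,R,s=pose();print(s['clock'],p,np.abs(s['qd']).max(),s['contact_force'],plan([.612,-.311,.017],down(-81)))
E
```

```text
42.35 [ 0.61501501 -0.31192933  0.02560357] 0.005116019721241146 [-0.04779735  0.0647765  -2.33224961] (array([-0.28, -0.14,  0.86]), array([ 0.24,  0.02, -0.25]))
```

Call:
servo_tool --deltas '[-0.2,-0.05,0.3,0.2,0,-0.2,0,0,0.3,0,0,0,0,0,0,0,0,0,0,0,0,0,0,0]'

```text
clock: 42.75
position: [0.6125, -0.3117, 0.019]
ee_rot: [0.0, 0.997, 0.078, -0.0]
contact_force: [-0.0, -0.4, -3.2]
width: 0.0649
```

Call:
servo_tool --deltas '[0,0,0.1,0,0,0,0,0,0.1,0,0,0]'

```text
clock: 42.95
position: [0.6126, -0.3119, 0.0172]
ee_rot: [0.0, 0.997, 0.078, -0.0]
contact_force: [-0.9, -0.7, -3.2]
width: 0.0651
```

Call:
servo_tool --deltas '[0,0,0.12,0,0,0]'

```text
clock: 43.05
position: [0.6127, -0.3119, 0.0169]
ee_rot: [0.0, 0.997, 0.078, 0.0]
contact_force: [-2.8, 1.1, 8.4]
width: 0.065
```

Contact with the tray floor. Release and rise.

Call:
servo_tool --deltas '[0,0,0,0,0,0,0,0,0,0,0,0,0,0,0,0,0,0,0,0,0,0,0,0]' --jaw 8.2

```text
clock: 43.45
position: [0.6143, -0.3129, 0.0187]
ee_rot: [0.002, 0.997, 0.078, 0.002]
contact_force: [0.8, -0.1, -0.5]
width: 0.0818
```

Call:
servo_tool --deltas '[0,0,-1,0,0,0,0,0,-2,0,0,0,0,0,-3,0,0,0,0,0,-4,0,0,0,-2,0,-4,0,0,0,-3,0,-2,0,0,0,0,0,0,0,0,0,0,0,0,0,0,0,0,0,0,0,0,0]'

```text
clock: 44.35
position: [0.5644, -0.3206, 0.1891]
ee_rot: [0.003, 0.997, 0.079, 0.004]
contact_force: [-0.1, 0.5, 0.5]
width: 0.0821
```

```bash
python3 - <<'E'
from go import *
p,R,s=pose();print(s['clock'],p,np.abs(s['qd']).max(),s['contact_force'])
snap('wrist','w23');snap('top','t23');snap('scene','s23')
E
```

```text
44.35 [ 0.56441524 -0.32059689  0.1891353 ] 0.00839965781043971 [-0.05773398  0.53689703  0.48893724]
```

View pics/w23.png

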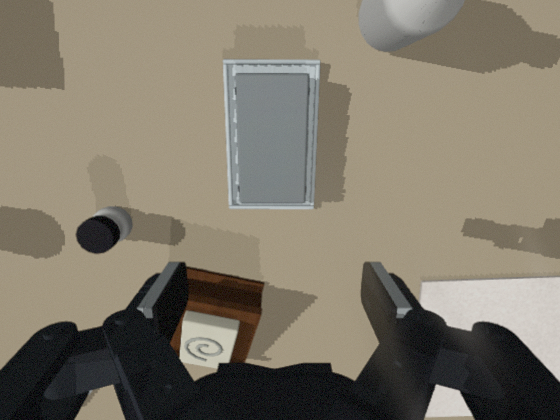

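View pics/t23.png

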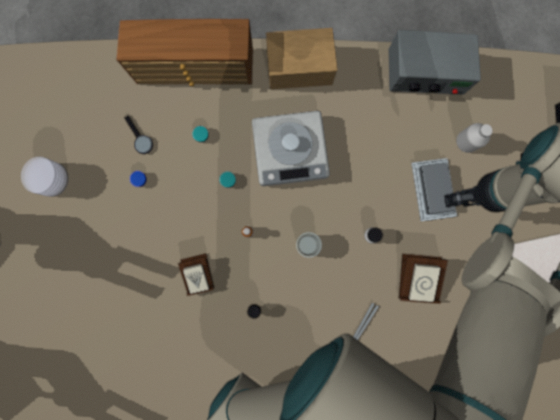

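View pics/s23.png

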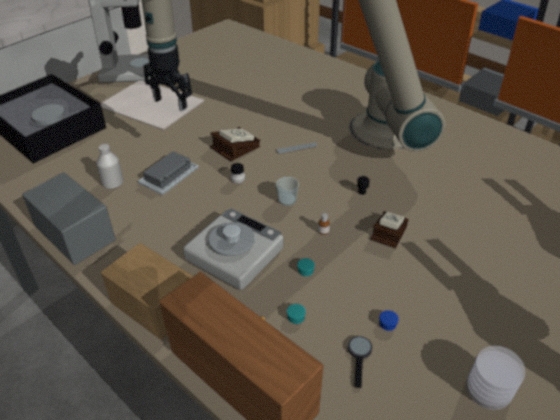

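The box lies inside the tray rim at (273,137) in the wrist view. The top view shows the tin on the pan at (290,142) and both plaques on their rests at (196,278) and (424,283). The arm is clear of everything.

```bash
python3 - <<'E'
from h import *
print(manip.sign_off(), manip.get_state()['clock'])
E
```

```text
the job is handed in; nothing more can be done
the job is handed in; nothing more can be done
```

I took the pile apart and handed the job in at about 44.5 s. All four pieces were released, and nothing fell or was dropped.

**What the last checks showed:**
- **Tin:** upright on the pan, about 0.3 mm from its centre by the wrist camera. The first top-camera estimate of the pan centre differed by about 3 mm.
- **Small plaque on the narrow rest:** relief up and lengthwise, centred to about 0.1 mm. I pressed it against the stop at about 5 N before release.
- **Large plaque on the wide rest:** relief up and lengthwise, about 0.7 mm off centre. I pressed it against the stop at about 6 N before release.
- **Slide box:** flat and lengthwise inside the tray rim, judged by eye in the last pictures. It was set down at about 8 N.

**What disagreed or went less well:**
- The pictures suggest a gap of up to about 1 mm between each plaque and its stop. That is within the measuring error, so I did not push them again.
- While seating the small plaque, the wrist force rose briefly to about 49 N, pressing the held plaque on the board. I backed off and set it down again more gently. This is below the 120 N wrist limit, and it was the plaque, not the gripper's body, that was pressing.

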